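Send the welded samples through the spark flap

TASK

Change the fume fan over from the weld hood to the cooling tray: bring the red-knobbed lever from the yellow side to upright (off) and leave it there at least five seconds for the fan to run down, then, with it still off, pull the red grip of the blast gate out to the green clip, and only then put the lever fully over to the blue side. After that send every welded T-joint sample through the orange sprung flap into the cooling tray: push each along the sill and under the flap, never lifting one over the screen or the tray's walls, until it has run down the rollers and the flap has swung shut behind it. Leave the hammer, the wire brush and the pipe ring where they lie.

Things in the scene. Friction and masses are not known exactly. Their poses are not given: they have to be found in the camera images.
- hatch: Pass hatch, fixed. Origin on the bench directly under the flap; x axis = direction of pushing, from the robot's side through the flap into the tray; z up. At x = 0 stands a green screen 195 mm wide, 152 mm high, with an opening 68 mm wide from the sill (80 mm high) up to a header bar (142 to 152 mm high, 10 mm thick), so that fingers from above can push only up to the header.
- sill (a point): Point on the level steel sill's upper face, middle of its channel, 55 mm before the flap, 80 mm above the bench; axes as the hatch's. The sill runs from 125 mm before the flap to it; two guide strips, 8 mm high, from 100 mm before the flap up to it, leave a channel 62 mm wide.
- sill_edge (a point): Top of the nose roller at the sill's end, 4 mm beyond the flap, 80 mm above the bench. A sample whose middle has been pushed past this line tips forward and runs by itself down a lane of free-running rollers (28 degrees, easing to 6 degrees) into the tray.
- tray (a point): Middle of the cooling tray, on top of its rollers, 180 mm beyond the flap, 36 mm above the bench. Open-topped tray, inner width 106 mm, walls 120 mm high above the bench, end wall 301 mm beyond the flap; the samples queue up in it one behind another.
- flap (a joint): Orange sprung flap, 62 mm wide and 54 mm high, hinged at its top edge 140 mm above the bench; 0 = hanging shut, grows to 1.45 rad as it swings into the tray. It cannot swing towards the robot; a weak spring (under 1 N at its lower edge) shuts it as soon as nothing holds it open.
- switch_box: Grey box of the fan changeover switch, fixed, 90 x 130 x 45 mm; origin at the centre of its underside, x axis away from the robot. Its -y half has a blue plate (cooling tray), its +y half a yellow plate (weld hood), white between them (off).
- switch (a joint): Lever of the changeover switch, turning about the box's x axis at 45 mm above the bench: 0 = upright (off), -0.65 = fully over to yellow (hood), +0.65 = fully over to blue (tray). It stays where it is left; about 3.5 N at the knob moves it.
- switch_knob (a point): Centre of the red ball (28 mm across) at the lever's top, 85 mm from the pivot; the rod below it is 12 mm thick.
- blast_gate: Blast gate on the suction duct, fixed; origin on the bench under the middle of the 90 mm pipe. The housing spans x = -60 to +60 mm, y = -55 to +55 mm up to height 61 mm, a blue duct over it (x from -45 mm) up to 108 mm. Two rails, 64 mm wide over both, tops at 59 mm, run from it to x = -198 mm, towards the robot.
- gate_blade (a joint): How far the blade is pulled out of the blast gate, in m along the gate's -x axis: 0 = shut, 0.085 = fully open. About 3 N moves it and it stays where it is left.
- gate_grip (a point): Centre of the blade's red upright grip plate, 10 mm thick along the gate's x, 36 mm wide along y, from 57 to 99 mm above the bench (this point 78 mm). It slides with the blade, at the gate's x = -95 mm minus the joint's value; axes as the gate's.
- gate_mark: Green clip, 10 mm long along x, on the outer (-y) side of one rail, showing where the grip must stand. Origin on the bench under the rails' middle line, at the clip's x; axes as the gate's. The clip lies at y = -33 to -53 mm from it, its top 61 mm above the bench. The grip is right when its centre is level with the clip's along the rails.
- sample1_mid (a point): Centre (21 mm above the underside) of a welded steel T-joint sample, 0.33 kg: base plate 58 x 50 x 8 mm with an upright web 10 mm thick and 34 mm high along its middle, 42 mm high in all; x axis along the web (58 mm), z up. Not there in some starts.
- sample2_mid (a point): Centre (21 mm above the underside) of a welded steel T-joint sample, 0.33 kg: base plate 58 x 50 x 8 mm with an upright web 10 mm thick and 34 mm high along its middle, 42 mm high in all; x axis along the web (58 mm), z up. Not there in some starts.
- sample3_mid (a point): Centre (21 mm above the underside) of a welded steel T-joint sample, 0.33 kg: base plate 58 x 50 x 8 mm with an upright web 10 mm thick and 34 mm high along its middle, 42 mm high in all; x axis along the web (58 mm), z up. Not there in some starts.
- sample4_mid (a point): Centre (21 mm above the underside) of a welded steel T-joint sample, 0.33 kg: base plate 58 x 50 x 8 mm with an upright web 10 mm thick and 34 mm high along its middle, 42 mm high in all; x axis along the web (58 mm), z up. Not there in some starts.
- chip_hammer: Chipping hammer lying on the bench, wooden handle 170 mm along x, steel head 110 mm across at its +x end; origin under it. To be left alone.
- pipe_ring: Steel pipe offcut standing on the bench, 76 mm across, 35 mm high; origin at the centre of its underside. To be left alone.
- wire_brush: Wire brush lying on the bench, 220 mm long along y, 30 mm wide, 30 mm high; origin under its middle. To be left alone.
There are look-alikes about, which are no part of the job. Several things have the shape of the switch_box; the one meant has the colours described above.

How it is judged (in metres and radians):
On the way, in this order (a step that is already met when the one before it is completed fails the run):
1. the changeover lever stands upright (off) and is left there for the fan to run down (value of joint switch between -0.17 and 0.17 rad), for 4.5 s.
2. with the lever still off, the blast gate's grip is level with the green clip (all of step 1 and x of gate_grip in the frame of gate_mark between -0.006 and 0.006 m), for 0.3 s.
3. the lever is fully over to the blue side (value of joint switch above 0.5 rad and x of gate_grip in the frame of gate_mark between -0.006 and 0.006 m), for 0.2 s.
At the end, for the whole second after the job is handed in: Lever over to blue (beyond 0.5 rad), gate grip within 6 mm of the green clip, every sample present lying still in the tray wholly beyond the flap, and the flap shut (under 0.08 rad) (all of step 3 and value of joint flap below 0.08 rad and x of sample1_mid in the frame of hatch between 0.034 and 0.31 m and z of each of sample1_mid, sample2_mid, sample3_mid, sample4_mid in the frame of hatch below 0.12 m and y of sample1_mid in the frame of hatch between -0.075 and 0.075 m and linear speed of each of sample1, sample2, sample3, sample4 below 0.03 m/s and x of sample2_mid in the frame of hatch between 0.034 and 0.31 m and y of sample2_mid in the frame of hatch between -0.075 and 0.075 m and x of sample3_mid in the frame of hatch between 0.034 and 0.31 m and y of sample3_mid in the frame of hatch between -0.075 and 0.075 m and x of sample4_mid in the frame of hatch between 0.034 and 0.31 m and y of sample4_mid in the frame of hatch between -0.075 and 0.075 m); the robot touches nothing.
It fails at once if a sample is lifted over the screen or the tray's walls (its centre more than 138 mm above the bench beyond the flap) ((x of sample1_mid in the frame of hatch between 0.02 and 0.31 m and y of sample1_mid in the frame of hatch between -0.075 and 0.075 m and z of sample1_mid in the frame of hatch above 0.138 m) or (x of sample2_mid in the frame of hatch between 0.02 and 0.31 m and y of sample2_mid in the frame of hatch between -0.075 and 0.075 m and z of sample2_mid in the frame of hatch above 0.138 m) or (x of sample3_mid in the frame of hatch between 0.02 and 0.31 m and y of sample3_mid in the frame of hatch between -0.075 and 0.075 m and z of sample3_mid in the frame of hatch above 0.138 m) or (x of sample4_mid in the frame of hatch between 0.02 and 0.31 m and y of sample4_mid in the frame of hatch between -0.075 and 0.075 m and z of sample4_mid in the frame of hatch above 0.138 m)).
It fails at once if a sample goes through the flap before the lever is over to blue (value of joint switch below 0.4 rad and ((x of sample1_mid in the frame of hatch between 0.03 and 0.3 m and y of sample1_mid in the frame of hatch between -0.075 and 0.075 m) or (x of sample2_mid in the frame of hatch between 0.03 and 0.3 m and y of sample2_mid in the frame of hatch between -0.075 and 0.075 m) or (x of sample3_mid in the frame of hatch between 0.03 and 0.3 m and y of sample3_mid in the frame of hatch between -0.075 and 0.075 m) or (x of sample4_mid in the frame of hatch between 0.03 and 0.3 m and y of sample4_mid in the frame of hatch between -0.075 and 0.075 m))).
It fails at once if the lever is put over to blue while the gate is more than 15 mm from the green clip (value of joint switch above 0.4 rad and not (x of gate_grip in the frame of gate_mark between -0.015 and 0.015 m)).
It fails at once if the hammer, the pipe ring or the wire brush is moved more than 3 cm (distance of any of chip_hammer, pipe_ring, wire_brush from where it was at the start of the episode above 0.03 m).
Of sample1, sample2, sample3, sample4 only 2 to 4 are there at a start; the rules pass over those that are not, and their reading is None.
At some moment in a run one of sample1, sample2, sample3, sample4 may be knocked a few centimetres aside while the robot is not near it.
Once in a run the grip may slacken for a moment while it holds something.
It also fails if it takes over 210 s, if anything falls off the work surface, if the arm or the gripper's body presses on something with over 40 N, if the wrist force passes 120 N, or if a joint passes its speed limit or range.

ROBOT

A 7-joint arm with a two-finger parallel gripper is mounted at the origin on the work surface. World frame = base frame: x ahead of the robot, y to its left, z up, the work surface at z = 0. Lengths are in m, angles in degrees, forces in N, time in s.
With the tool pointing down it reaches from about 0.425 to 0.875 m from the base axis. Payload 4.7 kg.
Tool frame: the origin (TCP) lies between the finger pads; the fingertips stand 19 mm ahead of it and the grasp point (between the pads) is the TCP; x points along the fingers, z is the direction in which the jaws open and shut, and the axes are right-handed (so a half turn about x gives the same grasp; the last joint's range is limited). The gripper opens to 87 mm and grips with 3 to 60 N. Pads are 19 mm wide; open, the fingers measure 117 mm over their backs; the gripper's body (75 mm by 190 mm) begins 51 mm behind the grasp point.
Start: joints at [69.792, 18.392, -4.016, 83.108, 1.295, 78.541, -3.26], TCP at [0.233, -0.607, 0.242] pointing down, gripper open.
Joint ranges: [-163.93, 163.93], [-17.29, 119.83], [-79.2, 71.16], [3.27, 140.29], [-89.18, 269.18], [5.43, 117.66], [-154.24, 154.24]. Speed limits (degrees/s): [147.25, 147.25, 180, 180, 180, 180, 180].

INTERFACE

Orientations are given as [roll, pitch, yaw] about the fixed x, y, z axes, in that order (R = Rz(yaw) Ry(pitch) Rx(roll)).
In Python, from cell import monitor, read_camera, camera_model, env, regions_of gives the robot as it stands. The module is installed in compiled form; this text tells all that it offers.
- The arm moves only by the tool step_arm, never from a script. Its argument "deltas" is a list of rows, each a list of 5 numbers: the gripper's target within -1 to 1 (fully open at 1, half-way at 0, shut at -1), then the shift along the tool's x, y, z in m, then the turn about the tool's x in degrees. A call has 1 to 12 rows; each row is the pose to reach, as a shift and turn from the pose commanded when the call began, along the tool's axes at that moment; what a row does not reach only later rows make up. A row lasts 1/8 s, in which the tool goes at most 62.5 mm and 10.7 degrees, less where a joint would pass 70% of its speed; a pose out of reach is approached as far as the arm can. A call with a gripper value outside its range is refused whole. The fingers move at their own pace and stop on an object; "newtons" is the grip in N (left out, the last holds). Time passes only in rows, so rows that repeat a pose let the fingers close. It gives the time, the measured TCP pose, the force and the opening at its end, in the units of the state.
- monitor.get_obs(): the state, without advancing time (a new reading comes with each control period).
- read_camera(name): name is "scene" or "top"; returns (picture, depth): 384x512x3 uint8, red, green, blue; 384x512 float32, m along the optical axis (not along the pixel's ray), 0 where there is no reading.
- camera_model(name): a dict with "fx", "fy", "cx", "cy" (pixels), "xyz" and "attitude" of the camera in the world. Camera axes: x right, y down, z forward; pixel columns grow to the right and rows downward; lengths in m; the calibration is good to about 2 mm. A picture is of the moment at which its call begins. camera_model takes no time and is no camera call.
- env.sign_off(): hands the job in, once; it reports no verdict.
Trained networks look in the newest picture that a camera, given by its name, has taken for a name from the list of things; names that differ only in an ending like _2 or _b are one class to them, and where a whole thing is asked for, a point or a joint stands for the part that bears it (a point fixed in the world has none). Each returns a list of dicts, best first, with "p" (0 to 1); they miss things now and then, are a little off and sometimes report something else, mostly with a low value. They report only what shows in the picture. A call takes as long as a camera call. They do not tell look-alikes from the thing itself.
- regions_of(camera, thing): "pixels" (384x512 bool, what is visible of it) and "pixel" ([column, row] in pixels, amid what is visible of it).
The state is a dict: "time_s": time; "qpos": joint angles; "joint_velocities": joint speeds; "effort": joint torques, N m; "tool_pos": TCP position; "tool_rot": TCP orientation; "force": force on the tool from outside, world axes, zero at the start; "wrist_torque": the same for the moment, N m; "grip_width": finger opening in m.
Only numpy, scipy, OpenCV 4.12 (cv2) and the standard library are available. Lean on these libraries where they do the work, as an engineer would, in place of code of your own. Each camera call takes 0.05 s, during which the arm holds its last target. There are 200 camera calls.

## Working session

There is one attempt and no reset: what is moved stays moved. The work goes in short steps, Python scripts to look and compute and a tool call to move; the robot and the scene stay as the last step left them, time stands still between calls to the robot, and variables do not carry over. Pictures are saved under pics/ and viewed, about 12 in all and at most 16, crops included, and the job is handed in when it is done.

Besides the shell and the picture viewer there is one more tool, called after "Emit:" as name([rows], argument=value, ...), one row to a line, values as JSON. step_arm: Moves the arm, as the interface text tells. Its arguments: {"type":"object","properties":{"deltas":{"type":"array"},"newtons":{"type":"number"}},"required":["deltas"]}

```bash
mkdir -p pics; cat > h.py <<'E'
import numpy as np, cv2
from scipy.spatial.transform import Rotation as R
from cell import monitor, read_camera, camera_model, env, regions_of
def cam(n):
    m=camera_model(n); a=np.array(m['attitude'],float)
    Rm=a if a.shape==(3,3) else R.from_euler('xyz',a,degrees=True).as_matrix()
    return m,Rm,np.array(m['xyz'])
def cloud(n,d):
    m,Rm,t=cam(n); v,u=np.indices(d.shape)
    p=np.stack([(u-m['cx'])/m['fx']*d,(v-m['cy'])/m['fy']*d,d],-1)
    return p@Rm.T+t
def proj(n,P):
    m,Rm,t=cam(n); q=(np.atleast_2d(P)-t)@Rm
    return np.c_[q[:,0]/q[:,2]*m['fx']+m['cx'],q[:,1]/q[:,2]*m['fy']+m['cy']]
def save(n,img): cv2.imwrite('pics/'+n+'.png',cv2.cvtColor(img,cv2.COLOR_RGB2BGR))
E
python3 - <<'E'
from h import *
for n in('scene','top'):
    print(camera_model(n)); im,d=read_camera(n); save(n+'0',cv2.resize(im,(800,600))); np.savez(n+'0',im=im,d=d)
print(monitor.get_obs())
E
```

```text
{'fx': 362.89045175774646, 'fy': 362.89045175774646, 'cx': 256.99259761112717, 'cy': 197.42887708893275, 'xyz': array([1.15010753, 0.29421668, 0.70812946]), 'attitude': array([-1.28268544e+02,  2.29316203e-03,  1.15551153e+02])}
{'fx': 382.5748358248078, 'fy': 382.5748358248078, 'cx': 254.59977539196893, 'cy': 197.57748105882834, 'xyz': array([ 0.3930068 , -0.03521614,  1.32952703]), 'attitude': array([-1.76338733e+02,  8.99182101e-02, -9.05632541e+01])}
{'time_s': 0.1, 'qpos': array([69.79430553, 18.43619098, -4.0136675 , 83.16741897,  1.29565704,
       78.53771409, -3.26132191]), 'joint_velocities': array([ 0.05092153, -0.05406096, -0.00428856, -0.25577918, -0.04177147,
       -0.03549146, -0.05438877]), 'effort': array([ 1.33320050e-04, -4.92570555e+01, -4.05267393e-01, -3.13399494e+01,
       -6.41032867e-02,  3.94491095e-02,  9.64268384e-05]), 'tool_pos': array([ 0.23285938, -0.60638732,  0.24055927]), 'tool_rot': array([-176.14603999,   89.90371287,  114.86627858]), 'force': array([-0.74449469, -0.49991702, -0.16007215]), 'wrist_torque': array([ 0.03210219, -0.00869371,  0.01959562]), 'grip_width': 0.0867483456933155}
```

View pics/scene0.png

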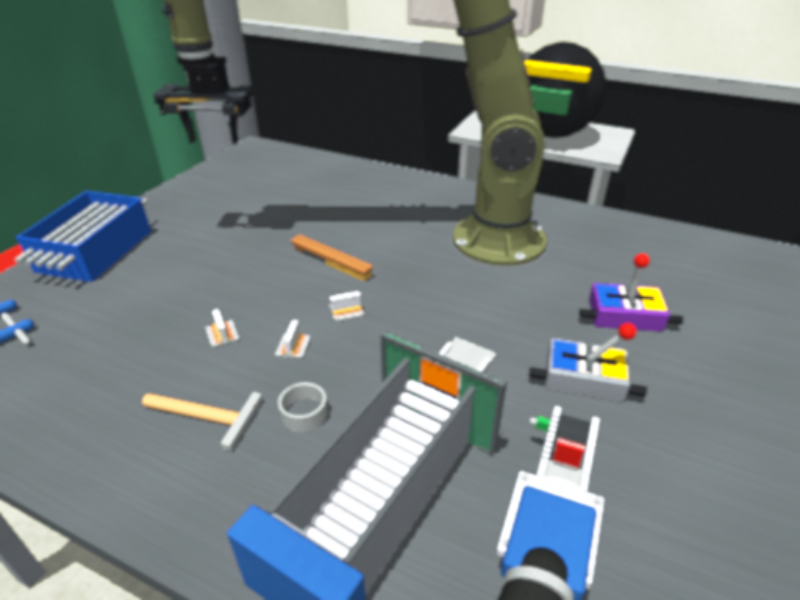

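View pics/top0.png

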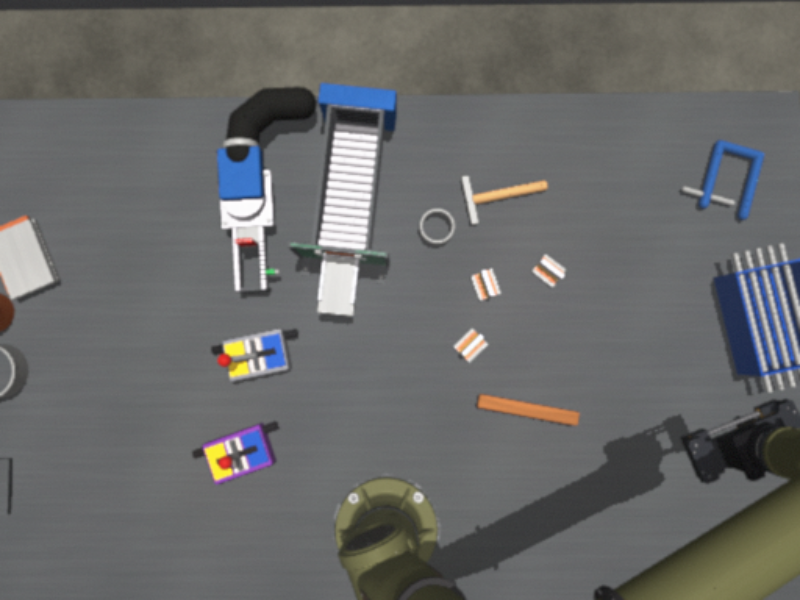

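The scene shows three samples, at top view (486,284), (550,270) and (471,345). The true grey switch is at (255,355) and a purple look-alike at (238,453). The gate grip is at (245,242) with its green clip at (272,272), and the hatch sill is at (338,285). Next I'll localize these.

```bash
python3 - <<'E'
from h import *
for n in('top','scene'):
    read_camera(n); z=np.load(n+'0.npz'); C=cloud(n,z['d']); ok=z['d']>0
    for t in ['sample1_mid','switch_box','switch_knob','gate_grip','gate_mark','blast_gate','hatch','flap','pipe_ring','chip_hammer','wire_brush']:
        for r in regions_of(n,t):
            if r['p']<.3: continue
            P=C[r['pixels']&ok]
            if len(P)<3: continue
            top=P[P[:,2]>np.percentile(P[:,2],97)-.006]
            (cx,cy),wh,an=cv2.minAreaRect(P[:,:2].astype(np.float32))
            print(n,t,round(r['p'],2),np.round(r['pixel']),len(P),'med',np.median(P,0).round(3),'lo',P.min(0).round(3),'hi',P.max(0).round(3),'rect',np.round([cx,cy,*wh],3),round(an,1),'top',top.mean(0).round(3))
# colour measurements
for n in('top','scene'):
    z=np.load(n+'0.npz'); im=z['im']; C=cloud(n,z['d']); hsv=cv2.cvtColor(im,cv2.COLOR_RGB2HSV); H,S,V=[hsv[...,i].astype(int) for i in range(3)]
    for name,m in {'red':((H<6)|(H>174))&(S>170)&(V>90),'green':(H>50)&(H<75)&(S>150)&(V>80),'orange':(H>6)&(H<14)&(S>190)&(V>150),'yel':(H>24)&(H<32)&(S>180)&(V>120),'blue':(H>100)&(H<125)&(S>170)&(V>110)}.items():
        k,l,s,c=cv2.connectedComponentsWithStats(m.astype(np.uint8))
        for i in range(1,k):
            if s[i,4]>12:
                P=C[(l==i)&(z['d']>0)]
                if len(P)and abs(P[:,1].mean())<.75 and P[:,0].mean()>.1:print(n,name,c[i].round(1),s[i,4],'mean',P.mean(0).round(3),'lo',P.min(0).round(3),'hi',P.max(0).round(3))
E
```

```text
top sample1_mid 0.7 [161. 108.] 3424 med [0.766 0.274 0.091] lo [ 0.517  0.143 -0.006] hi [0.953 0.371 0.126] rect [0.748 0.289 0.195 0.459] 75.1 top [0.797 0.295 0.113]
top switch_box 0.9 [166. 225.] 1222 med [0.383 0.271 0.046] lo [ 0.324  0.186 -0.006] hi [0.438 0.377 0.131] rect [0.382 0.274 0.096 0.192] 13.4 top [0.373 0.316 0.126]
top switch_box 0.79 [149. 288.] 1261 med [0.175 0.305 0.045] lo [ 0.103  0.23  -0.007] hi [0.237 0.426 0.146] rect [0.165 0.318 0.096 0.206] 19.0 top [0.17  0.31  0.138]
top switch_knob 0.58 [285. 143.] 207 med [ 0.663 -0.13   0.027] lo [ 0.621 -0.164 -0.006] hi [ 0.706 -0.085  0.04 ] rect [ 0.662 -0.124  0.075  0.084] 65.6 top [ 0.656 -0.123  0.036]
top switch_knob 0.56 [148. 296.] 87 med [0.171 0.309 0.136] lo [0.149 0.299 0.044] hi [0.182 0.351 0.146] rect [0.167 0.326 0.026 0.056] 9.3 top [0.172 0.313 0.142]
top gate_grip 0.45 [156. 151.] 138 med [0.636 0.286 0.055] lo [0.612 0.268 0.047] hi [0.656 0.31  0.104] rect [0.634 0.289 0.042 0.044] 89.1 top [0.618 0.283 0.097]
top gate_grip 0.4 [218. 121.] 5833 med [0.733 0.076 0.066] lo [ 0.463 -0.038 -
[... 4601 characters left out ...]
2.9] 192 mean [0.375 0.318 0.047] lo [0.338 0.298 0.044] hi [0.408 0.339 0.051]
scene blue [389.3 189.2] 139 mean [0.185 0.277 0.047] lo [0.151 0.254 0.044] hi [0.218 0.3   0.051]
scene blue [ 15.9 207.5] 33 mean [ 0.712 -0.709  0.017] lo [ 0.702 -0.716  0.008] hi [ 0.722 -0.703  0.022]
scene blue [  3.7 213.2] 50 mean [ 0.745 -0.718  0.017] lo [ 0.728 -0.725  0.008] hi [ 0.758 -0.711  0.022]
scene blue [360.9 227.3] 195 mean [0.391 0.238 0.047] lo [0.355 0.217 0.044] hi [0.422 0.26  0.051]
scene blue [353.7 341.1] 2095 mean [0.761 0.299 0.108] lo [0.712 0.255 0.089] hi [0.819 0.344 0.111]
scene blue [184.4 359.7] 3031 mean [0.921 0.047 0.11 ] lo [ 0.886 -0.028  0.014] hi [0.943 0.131 0.125]
```

```bash
cat >> h.py <<'E'
def rect(P): return cv2.minAreaRect(P[:,:2].astype(np.float32))
def samples(n,C,im,d,zlo=.008,zhi=.06,box=((.3,.9),(-.6,-.02))):
    m=(d>0)&(C[...,2]>zlo)&(C[...,2]<zhi)
    for i in(0,1): m&=(C[...,i]>box[i][0])&(C[...,i]<box[i][1])
    k,l,s,c=cv2.connectedComponentsWithStats(m.astype(np.uint8)); out=[]
    for i in range(1,k):
        P=C[l==i]
        if s[i,4]<25 or np.ptp(P[:,:2],axis=0).max()>.11: continue
        W=P[P[:,2]>zlo+.022]
        if len(W)<5: continue
        w=W[:,:2]-W[:,:2].mean(0); _,_,v=np.linalg.svd(w,full_matrices=False)
        mid=(w@v[0]); ctr=W[:,:2].mean(0)+v[0]*(mid.max()+mid.min())/2
        out.append((ctr,(np.degrees(np.arctan2(v[0][1],v[0][0]))+90)%180-90,P[:,2].max(),len(W),np.ptp(mid),c[i]))
    return out
def delta(p,jaw=None):
    """tool-frame shift to world p; jaw: wanted azimuth (deg) of jaw axis (mod 180), turn about tool x"""
    o=monitor.get_obs(); Rm=R.from_euler('xyz',o['tool_rot'],degrees=True).as_matrix()
    s=Rm.T@(np.array(p)-o['tool_pos']); z=Rm[:,2]; az=np.degrees(np.arctan2(z[1],z[0])); t=None
    if jaw is not None: t=-((jaw-az+90)%180-90)   # tool x points down: positive turn lowers azimuth
    print('to',p,'shift',s.round(4),'turn',t if t is None else round(t,1),'| az',round(az,1),'q7',round(o['qpos'][6],1))
def line(P):
    q=P[:,:2]-np.median(P[:,:2],0); _,_,v=np.linalg.svd(q,full_matrices=False); v=v[0]; return np.median(P[:,:2],0),np.degrees(np.arctan2(v[1],v[0]))
E
python3 - <<'E'
from h import *
Z={n:np.load(n+'0.npz') for n in('top','scene')}; C={n:cloud(n,Z[n]['d']) for n in Z}
for n in Z:
    d=Z[n]['d']; c=C[n]
    for s in samples(n,c,Z[n]['im'],d): print(n,'sample',[np.round(x,3) for x in s])
    def sel(x,y,z): return c[(d>0)&(c[...,0]>x[0])&(c[...,0]<x[1])&(c[...,1]>y[0])&(c[...,1]<y[1])&(c[...,2]>z[0])&(c[...,2]<z[1])]
    print('header',len(P:=sel((.54,.64),(-.05,.21),(.144,.16))),line(P),rect(P))
    print('sill+strips',rect(P:=sel((.42,.575),(0,.17),(.07,.095))),line(P),np.median(P,0))
    print('rails',rect(P:=sel((.44,.62),(.2,.36),(.05,.064))),line(P))
    print('duct',rect(P:=sel((.65,.85),(.2,.37),(.10,.115))))
    print('housing',rect(P:=sel((.6,.85),(.2,.37),(.056,.066))))
    print('box top',rect(P:=sel((.3,.46),(.17,.37),(.039,.052))))
    print('traywalls',rect(P:=sel((.61,.87),(-.06,.2),(.112,.126))))
    print('rollers',rect(P:=sel((.66,.87),(-.06,.2),(.03,.06))))
    print('grip',rect(P:=sel((.58,.65),(.26,.32),(.08,.105))),P.mean(0))
E
```

```text
top sample [array([ 0.657, -0.122]), np.float64(-41.61), np.float64(0.041), np.int64(102), np.float64(0.074), array([279.477, 144.458])]
top sample [array([ 0.56 , -0.368]), np.float64(52.14), np.float64(0.048), np.int64(64), np.float64(0.057), array([350.892, 172.549])]
top sample [array([ 0.531, -0.227]), np.float64(18.684), np.float64(0.047), np.int64(60), np.float64(0.058), array([309.952, 181.583])]
top sample [array([ 0.397, -0.191]), np.float64(-46.2), np.float64(0.047), np.int64(60), np.float64(0.057), array([300.556, 220.59 ])]
header 230 (array([0.58924016, 0.08647536]), np.float64(83.36751828498284)) ((0.5869073271751404, 0.08529090881347656), (0.19949810206890106, 0.015584486536681652), 83.24385070800781)
sill+strips ((0.5215060710906982, 0.09293882548809052), (0.07472137361764908, 0.11284376680850983), 83.57077026367188) (array([0.51908161, 0.09226454]), np.float64(171.4390986817484)) [0.51908161 0.09226454 0.08010147]
rails ((0.5700587630271912, 0.26941171288490295), (0.10187879204750061, 0.09368777275085449), 3.7329065799713135) (array([0.55982776, 0.26945225]), np.flo
[... 1890 characters left out ...]
841888428, 0.2979927957057953), (0.14250344038009644, 0.09004373103380203), 3.3365890979766846)
housing ((0.6876077651977539, 0.2928299009799957), (0.1776517927646637, 0.11009965091943741), 3.259416103363037)
box top ((0.3827422559261322, 0.2760277986526489), (0.09332932531833649, 0.12993833422660828), 12.20351791381836)
traywalls ((0.7398220300674438, 0.08843512833118439), (0.1572837084531784, 0.27927732467651367), 83.34268188476562)
rollers ((0.7583900094032288, 0.06804157048463821), (0.11177953332662582, 0.21038055419921875), 83.38059997558594)
grip ((0.6200829148292542, 0.2884542644023895), (0.011879443190991879, 0.03549712896347046), 6.873458385467529) [0.62211656 0.28888059 0.09280874]
```

```bash
python3 - <<'E'
from h import *
for p in [(.5,-.35,.26),(.56,0,.26),(.372,.321,.24),(.372,.321,.118)]: delta(p,101.8)
E
```

```text
to (0.5, -0.35, 0.26) shift [-0.0184  0.3413 -0.144 ] turn 9.2 | az -69.0 q7 -3.3
to (0.56, 0, 0.26) shift [-0.0185  0.5228 -0.4492] turn 9.2 | az -69.0 q7 -3.3
to (0.372, 0.321, 0.24) shift [ 0.0015  0.4624 -0.8162] turn 9.2 | az -69.0 q7 -3.3
to (0.372, 0.321, 0.118) shift [ 0.1235  0.4624 -0.8162] turn 9.2 | az -69.0 q7 -3.3
```

Emit:
step_arm([
  [1,-0.018,0.341,-0.144,0],
  [1,-0.018,0.341,-0.144,0],
  [1,-0.018,0.341,-0.144,0],
  [1,-0.018,0.341,-0.144,0],
  [1,-0.018,0.341,-0.144,0],
  [1,-0.018,0.341,-0.144,0],
  [1,-0.018,0.523,-0.449,9.2],
  [1,-0.018,0.523,-0.449,9.2],
  [1,-0.018,0.523,-0.449,9.2],
  [1,-0.018,0.523,-0.449,9.2],
  [1,-0.018,0.523,-0.449,9.2],
  [1,-0.018,0.523,-0.449,9.2],
])

```text
time_s: 2.8
tool_pos: [0.5603, 0.0036, 0.26]
tool_rot: [103.5, 89.9, 25.5]
force: [-0.8, -0.2, -0.1]
grip_width: 0.087
```

```bash
python3 - <<'E'
from h import *
for p in [(.372,.321,.24),(.372,.321,.118)]: delta(p,101.8)
E
```

```text
to (0.372, 0.321, 0.24) shift [ 0.02   -0.1182 -0.3496] turn 0.2 | az -78.0 q7 -84.6
to (0.372, 0.321, 0.118) shift [ 0.142  -0.1183 -0.3496] turn 0.2 | az -78.0 q7 -84.6
```

Emit:
step_arm([
  [1,0.02,-0.118,-0.35,0],
  [1,0.02,-0.118,-0.35,0],
  [1,0.02,-0.118,-0.35,0],
  [1,0.02,-0.118,-0.35,0],
  [1,0.02,-0.118,-0.35,0],
  [1,0.02,-0.118,-0.35,0],
  [1,0.02,-0.118,-0.35,0],
  [1,0.02,-0.118,-0.35,0],
  [1,0.08,-0.118,-0.35,0],
  [1,0.14,-0.118,-0.35,0],
  [1,0.14,-0.118,-0.35,0],
])

```text
time_s: 4.18
tool_pos: [0.3713, 0.3144, 0.1157]
tool_rot: [-70.5, 89.4, -148.9]
force: [-0.5, 0.2, 1.0]
grip_width: 0.0872
```

```bash
python3 - <<'E'
from h import *
delta((.372,.321,.119),101.8)
im,d=read_camera('scene'); save('s1',cv2.resize(im[150:290,280:460],None,fx=4,fy=4))
E
```

```text
to (0.372, 0.321, 0.119) shift [-0.0034  0.0019 -0.0063] turn -0.1 | az -78.3 q7 -127.7
```

View pics/s1.png

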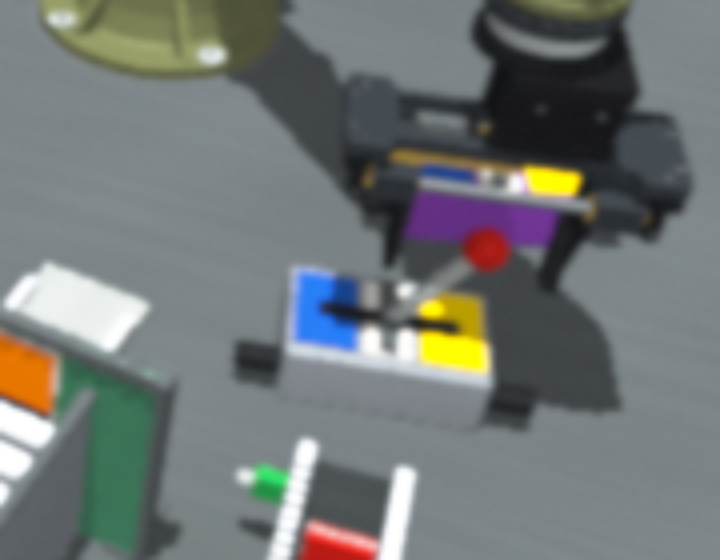

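The knob (crop 487,250) sits between the fingers. I'll close on it.

Emit:
step_arm([
  [-1,-0.003,0.001,-0.006,0],
  [-1,-0.003,0.001,-0.006,0],
  [-1,-0.003,0.001,-0.006,0],
  [-1,-0.003,0.001,-0.006,0],
  [-1,-0.003,0.001,-0.006,0],
  [-1,-0.003,0.001,-0.006,0],
], newtons=15)

```text
time_s: 4.97
tool_pos: [0.3728, 0.3243, 0.1224]
tool_rot: [-31.7, 90.0, -109.9]
force: [-0.2, -1.8, -0.4]
grip_width: 0.0349
```

```bash
python3 - <<'E'
from h import *
o=monitor.get_obs(); print(o['tool_pos'],o['grip_width'],o['force'])
a=np.radians(11.8); ex=np.array([np.cos(a),np.sin(a)]); ey=np.array([-ex[1],ex[0]])
r=o['tool_pos'][:2]-np.array([.3816,.275]); print('box frame',r@ex,r@ey)
p=o['tool_pos'][:2]-ey*(r@ey); delta((*p,.134),101.8)
E
```

```text
[0.37278857 0.32426115 0.12244721] 0.03490582287729408 [-0.19871834 -1.81707267 -0.3807206 ]
box frame 0.001448485228405741 0.05002203765487714
to (np.float64(0.3830178749531894), np.float64(0.27529620951036016), 0.134) shift [-0.0115 -0.      0.05  ] turn 0.0 | az -78.2 q7 -128.6
```

Emit:
step_arm([
  [-1,0,0,0,0],
  [-1,0,0,0,0],
  [-1,0,0,0,0],
  [-1,-0.006,0,0.01,0],
  [-1,-0.01,0,0.02,0],
  [-1,-0.013,0,0.03,0],
  [-1,-0.015,0,0.04,0],
  [-1,-0.016,0,0.05,0],
  [-1,-0.016,0,0.05,0],
  [-1,-0.016,0,0.05,0],
])

```text
time_s: 6.22
tool_pos: [0.3828, 0.2788, 0.1413]
tool_rot: [151.9, 89.7, 73.8]
force: [-3.7, 3.4, 8.1]
grip_width: 0.0268
```

```bash
python3 - <<'E'
from h import *
o=monitor.get_obs()
a=np.radians(11.8); ex=np.array([np.cos(a),np.sin(a)]); ey=np.array([-ex[1],ex[0]])
r=o['tool_pos'][:2]-np.array([.3816,.275]); print('box frame',r@ex,r@ey)
im,d=read_camera('scene'); C=cloud('scene',d); H,S,V=cv2.split(cv2.cvtColor(im,cv2.COLOR_RGB2HSV))
m=((H<6)|(H>174))&(S>170)&(V>90)&(C[...,1]>.2)&(C[...,1]<.4)&(C[...,0]>.3)&(C[...,0]<.5)&(C[...,2]>.08); P=C[m]; print(len(P),P.mean(0)); q=P.mean(0)[:2]-[.3816,.275]; print('knob box',q@ex,q@ey)
save('s2',cv2.resize(im[150:290,280:460],None,fx=4,fy=4))
E
```

```text
box frame 0.0019227843038627662 0.0034969322778297335
82 [0.38848624 0.27932928 0.13658275]
knob box 0.0076260365962328765 0.0028295853524467275
```

View pics/s2.png

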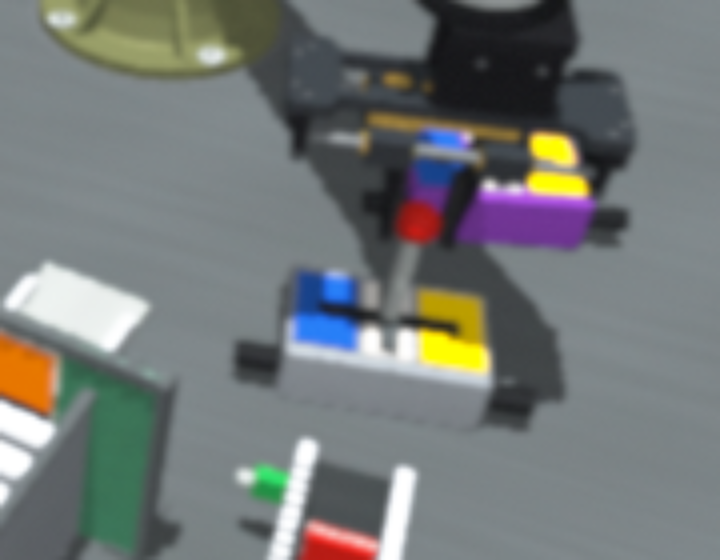

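Lever is upright (knob at crop 420,222 above the white strip). I'll release and lift.

Emit:
step_arm([
  [1,0,0,0,0],
  [1,0,0,0,0],
  [1,0,0,0,0],
  [1,0,0,0,0],
  [1,-0.05,0,0,0],
  [1,-0.1,0,0,0],
  [1,-0.1,0,0,0],
])

```text
time_s: 7.15
tool_pos: [0.3851, 0.2769, 0.2423]
tool_rot: [99.1, 89.6, 20.9]
force: [0.4, 0.6, -0.4]
grip_width: 0.0847
```

```bash
python3 - <<'E'
from h import *
for p in [(.619,.288,.22),(.619,.288,.087)]: delta(p,3.4)
E
```

```text
to (0.619, 0.288, 0.22) shift [0.0239 0.2311 0.037 ] turn -81.6 | az -78.2 q7 -114.8
to (0.619, 0.288, 0.087) shift [0.1569 0.2301 0.0371] turn -81.6 | az -78.2 q7 -114.8
```

Emit:
step_arm([
  [-0.3,0.022,0.231,0.037,-81.6],
  [-0.3,0.022,0.231,0.037,-81.6],
  [-0.3,0.022,0.231,0.037,-81.6],
  [-0.3,0.022,0.231,0.037,-81.6],
  [-0.3,0.022,0.231,0.037,-81.6],
  [-0.3,0.022,0.231,0.037,-81.6],
  [-0.3,0.022,0.231,0.037,-81.6],
  [-0.3,0.022,0.231,0.037,-81.6],
  [-0.3,0.022,0.231,0.037,-81.6],
  [-0.3,0.022,0.231,0.037,-81.6],
])

```text
time_s: 8.4
tool_pos: [0.6166, 0.2864, 0.2157]
tool_rot: [-159.0, 89.9, -155.7]
force: [-1.1, -0.0, 0.6]
grip_width: 0.0307
```

```bash
python3 - <<'E'
from h import *
for p in [(.619,.288,.22),(.619,.288,.087)]: delta(p,3.4)
im,d=read_camera('scene'); save('s3',cv2.resize(im[150:350,260:460],None,fx=3,fy=3))
E
```

```text
to (0.619, 0.288, 0.22) shift [-0.0043  0.0015  0.0025] turn -0.1 | az 3.3 q7 -40.4
to (0.619, 0.288, 0.087) shift [0.1287 0.0015 0.0027] turn -0.1 | az 3.3 q7 -40.4
```

View pics/s3.png

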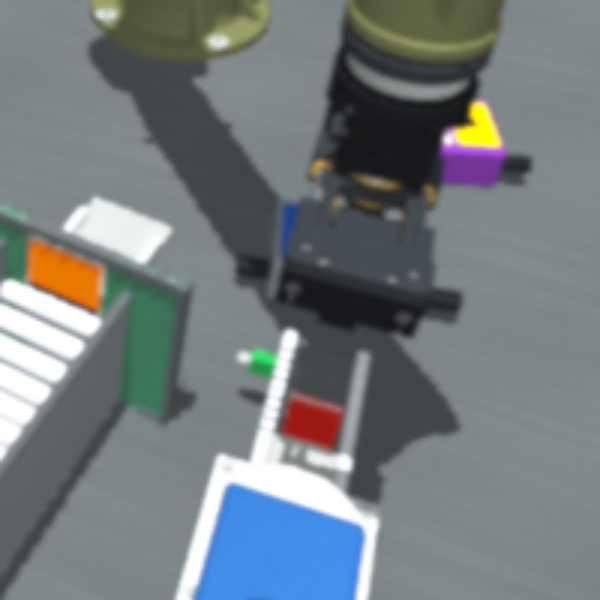

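Emit:
step_arm([
  [-0.3,0.04,0.0015,0.0025,0],
  [-0.3,0.08,0.0015,0.0025,0],
  [-0.3,0.11,0.0015,0.0025,0],
  [-0.3,0.128,0.0015,0.0025,0],
  [-0.3,0.128,0.0015,0.0025,0],
  [-0.3,0.128,0.0015,0.0025,0],
  [-1,0.128,0.0015,0.0025,0],
  [-1,0.128,0.0015,0.0025,0],
  [-1,0.128,0.0015,0.0025,0],
  [-1,0.128,0.0015,0.0025,0],
  [-1,0.128,0.0015,0.0025,0],
  [-1,0.128,0.0015,0.0025,0],
], newtons=20)

```text
time_s: 9.95
tool_pos: [0.6192, 0.2883, 0.089]
tool_rot: [-19.8, 90.0, -16.4]
force: [-2.5, -0.5, 5.0]
grip_width: 0.0101
```

Emit:
step_arm([
  [-1,0,0,0,0],
  [-1,0,0,0,0],
  [-1,0,0,0,0],
  [-1,0,0,0,0],
  [-1,0,0,0,0],
  [-1,0,0,0,0],
  [-1,0,0,0,0],
  [-1,0,0,0,0],
  [-1,0,0,0,0],
  [-1,0,0,0,0],
  [-1,0,0,0,0],
  [-1,0,0,0,0],
])

```text
time_s: 11.45
tool_pos: [0.6192, 0.2883, 0.089]
tool_rot: [-30.1, 90.0, -26.7]
force: [-1.6, -1.4, 4.6]
grip_width: 0.0099
```

```bash
python3 - <<'E'
from h import *
o=monitor.get_obs(); print(o['tool_pos'],o['grip_width'])
p=o['tool_pos']-.0616*np.array([np.cos(np.radians(3.4)),np.sin(np.radians(3.4)),0]); delta(p,3.4)
E
```

```text
[0.61917171 0.28830344 0.08901432] 0.009937310515900579
to [0.55768014 0.28465017 0.08901432] shift [-0.      0.     -0.0616] turn 0.0 | az 3.4 q7 -43.5
```

Emit:
step_arm([
  [-1,0,0,-0.015,0],
  [-1,0,0,-0.03,0],
  [-1,0,0,-0.045,0],
  [-1,0,0,-0.055,0],
  [-1,0,0,-0.0615,0],
  [-1,0,0,-0.0615,0],
  [-1,0,0,-0.0615,0],
  [-1,0,0,-0.0615,0],
  [-1,0,0,-0.0615,0],
])

```text
time_s: 12.58
tool_pos: [0.557, 0.2846, 0.089]
tool_rot: [-159.5, 89.9, -156.1]
force: [-0.8, 0.2, 8.0]
grip_width: 0.0095
```

```bash
python3 - <<'E'
from h import *
o=monitor.get_obs(); print(o['tool_pos'],o['grip_width'])
im,d=read_camera('scene'); C=cloud('scene',d); H,S,V=cv2.split(cv2.cvtColor(im,cv2.COLOR_RGB2HSV))
def st(m,n):
    P=C[m&(d>0)]; print(n,len(P),P.mean(0).round(4),P.min(0).round(4),P.max(0).round(4)) if len(P) else print(n,0)
reg=(C[...,1]>.2)&(C[...,1]<.34)&(C[...,0]>.5)&(C[...,0]<.65)
st(((H<6)|(H>174))&(S>150)&(V>60)&reg,'red'); st((H>50)&(H<75)&(S>120)&(V>60)&reg,'green')
m=((H<6)|(H>174))&(S>150)&(V>60)&(C[...,0]<.45)&(C[...,0]>.3)&(C[...,1]>.15)&(C[...,2]>.06);st(m,'knob')
save('s4',cv2.resize(im[150:350,260:460],None,fx=3,fy=3))
E
```

```text
[0.55702342 0.28464708 0.08896845] 0.00954170457486693
red 0
green 43 [0.5794 0.2427 0.0757] [0.554  0.2344 0.0464] [0.6486 0.2558 0.1572]
knob 0
```

View pics/s4.png

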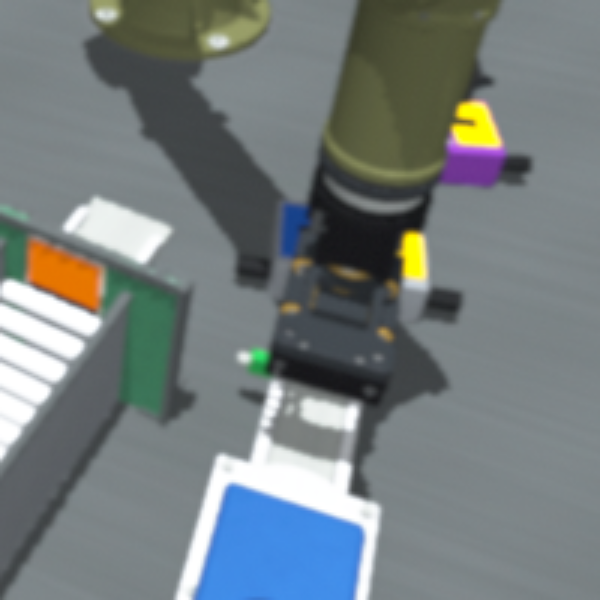

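Emit:
step_arm([
  [-0.4,0,0,0,0],
  [-0.4,0,0,0,0],
  [-0.4,0,0,0,0],
  [-0.4,-0.05,0,0,0],
  [-0.4,-0.11,0,0,0],
  [-0.4,-0.15,0,0,0],
  [-0.4,-0.16,0,-0.06,0],
  [-0.4,-0.16,0.1,-0.06,0],
  [-0.4,-0.16,0.15,-0.06,0],
  [-0.4,-0.16,0.15,-0.06,0],
])

```text
time_s: 13.88
tool_pos: [0.4866, 0.4341, 0.2484]
tool_rot: [130.9, 89.9, 134.5]
force: [0.2, -0.0, -0.1]
grip_width: 0.0262
```

```bash
cat > g.py <<'E'
from h import *
def state():
  a=np.radians(11.8); ex=np.array([np.cos(a),np.sin(a)]); ey=np.array([-ex[1],ex[0]]); b=np.radians(3.4); gx=np.array([np.cos(b),np.sin(b)]); ims={}
  for n in('scene','top'):
    im,d=read_camera(n); ims[n]=(im,d); C=cloud(n,d); H,S,V=cv2.split(cv2.cvtColor(im,cv2.COLOR_RGB2HSV)); x,y,z=C[...,0],C[...,1],C[...,2]
    red=((H<6)|(H>174))&(S>150)&(V>60)&(d>0)
    K=C[red&(x>.32)&(x<.45)&(y>.18)&(y<.36)&(z>.07)]; G=C[red&(x>.5)&(x<.65)&(y>.25)&(y<.33)&(z>.06)]; M=C[(H>50)&(H<78)&(S>110)&(V>60)&(x>.53)&(x<.6)&(y>.22)&(y<.27)&(z>.045)&(z<.066)]
    T=C[(d>0)&(z>.085)&(z<.104)&(x>.5)&(x<.65)&(y>.26)&(y<.32)]
    o=[n]
    if len(K): q=K[:,:2].mean(0)-[.3816,.275]; o+=['knob',len(K),np.round([q@ex,q@ey,K[:,2].mean()],4)]
    if len(G): o+=['red grip along',len(G),np.round([(G[:,:2]@gx).min(),(G[:,:2]@gx).max()],4)]
    if len(T)>4: o+=['grip pts',len(T),np.round([(T[:,:2]@gx).min(),(T[:,:2]@gx).max()],4)]
    if len(M): o+=['clip',len(M),np.round([(M[:,:2]@gx).min(),(M[:,:2]@gx).max()],4)]
    print(*o)
  return ims
E
python3 - <<'E'
from g import *
I=state(); im=I['scene'][0]; save('s5',cv2.resize(im[150:350,260:460],None,fx=3,fy=3))
delta((.383,.279,.24),101.8)
E
```

```text
scene knob 87 [0.0072 0.0009 0.1368] red grip along 179 [0.5746 0.5803] grip pts 124 [0.5681 0.5799] clip 55 [0.5662 0.5782]
top knob 44 [-0.0026 -0.0014  0.1398] red grip along 15 [0.5673 0.5707] grip pts 43 [0.5675 0.5774] clip 15 [0.5665 0.5763]
to (0.383, 0.279, 0.24) shift [ 0.008  -0.1481 -0.1132] turn 82.0 | az 3.8 q7 -56.8
```

View pics/s5.png

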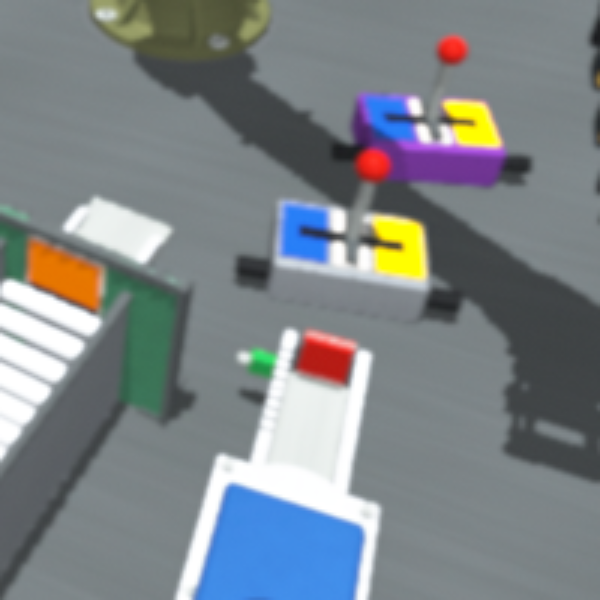

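Grip is level with the clip to about 1 mm and the lever is still upright. Next I push the lever over to blue with closed fingers.

```bash
python3 - <<'E'
from h import *
for p in [(.3728,.325,.22),(.3728,.325,.122),(.3879,.2523,.122)]: delta(p,11.8)
E
```

```text
to (0.3728, 0.325, 0.22) shift [ 0.0281 -0.1016 -0.1203] turn -8.0 | az 3.8 q7 -56.8
to (0.3728, 0.325, 0.122) shift [ 0.1261 -0.1018 -0.1201] turn -8.0 | az 3.8 q7 -56.8
to (0.3879, 0.2523, 0.122) shift [ 0.1259 -0.1753 -0.1098] turn -8.0 | az 3.8 q7 -56.8
```

Emit:
step_arm([
  [-1,0.028,-0.102,-0.12,-8],
  [-1,0.028,-0.102,-0.12,-8],
  [-1,0.028,-0.102,-0.12,-8],
  [-1,0.028,-0.102,-0.12,-8],
  [-1,0.08,-0.102,-0.12,-8],
  [-1,0.126,-0.102,-0.12,-8],
  [-1,0.126,-0.102,-0.12,-8],
  [-1,0.126,-0.12,-0.1175,-8],
  [-1,0.126,-0.14,-0.1147,-8],
  [-1,0.126,-0.16,-0.1119,-8],
  [-1,0.126,-0.175,-0.1098,-8],
  [-1,0.126,-0.175,-0.1098,-8],
])

```text
time_s: 15.48
tool_pos: [0.3906, 0.2518, 0.125]
tool_rot: [53.4, 89.8, 64.8]
force: [-1.9, 3.1, -0.5]
grip_width: 0.0005
```

```bash
python3 - <<'E'
from g import *
print(monitor.get_obs()['tool_pos'],monitor.get_obs()['force'])
I=state(); im=I['scene'][0]; save('s6',cv2.resize(im[150:350,260:460],None,fx=3,fy=3))
delta((.3879,.2523,.122),11.8)
E
```

```text
[0.39056353 0.25177362 0.1250318 ] [-1.85827415  3.1097444  -0.49282683]
scene knob 29 [ 0.0056 -0.0559  0.1178] red grip along 180 [0.5746 0.5802] grip pts 123 [0.5662 0.5798] clip 54 [0.566  0.5792]
top knob 28 [-0.003  -0.0575  0.1262] red grip along 14 [0.567  0.5708] grip pts 42 [0.567  0.5775] clip 16 [0.5661 0.5763]
to (0.3879, 0.2523, 0.122) shift [ 0.0028  0.0011 -0.0025] turn -0.4 | az 11.4 q7 -30.9
```

View pics/s6.png

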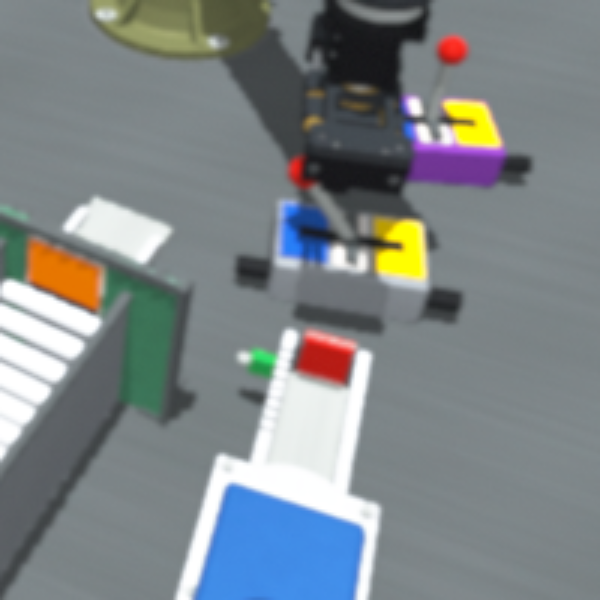

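Emit:
step_arm([
  [-1,0,0.03,0,0],
  [-1,-0.06,0.03,0,0],
  [-1,-0.11,0.03,0,0],
  [-1,-0.11,0.03,0,0],
])

```text
time_s: 16.08
tool_pos: [0.3866, 0.2809, 0.2371]
tool_rot: [-6.5, 89.5, 4.9]
force: [0.1, -0.4, -0.0]
grip_width: 0.0006
```

```bash
python3 - <<'E'
from g import *
for p in [(.5,.0,.24),(.43,-.17,.2),(.3985,-.19,.15)]: delta(p,43)
E
```

```text
to (0.5, 0.0, 0.24) shift [-0.002  -0.2978  0.0554] turn -31.5 | az 11.5 q7 -24.1
to (0.43, -0.17, 0.2) shift [ 0.0372 -0.4505 -0.0473] turn -31.5 | az 11.5 q7 -24.1
to (0.3985, -0.19, 0.15) shift [ 0.0869 -0.4638 -0.0826] turn -31.5 | az 11.5 q7 -24.1
```

Emit:
step_arm([
  [1,-0.002,-0.298,0.055,-31.5],
  [1,-0.002,-0.298,0.055,-31.5],
  [1,-0.002,-0.298,0.055,-31.5],
  [1,-0.002,-0.298,0.055,-31.5],
  [1,-0.002,-0.298,0.055,-31.5],
  [1,0.037,-0.45,-0.047,-31.5],
  [1,0.037,-0.45,-0.047,-31.5],
  [1,0.037,-0.45,-0.047,-31.5],
  [1,0.087,-0.464,-0.083,-31.5],
  [1,0.087,-0.464,-0.083,-31.5],
])

```text
time_s: 17.32
tool_pos: [0.3898, -0.194, 0.1422]
tool_rot: [117.5, 89.6, 160.1]
force: [0.5, 1.1, -0.4]
grip_width: 0.0855
```

```bash
python3 - <<'E'
from g import *
I=state()
for n in I:
    for s in samples(n,cloud(n,I[n][1]),*I[n]): print(n,[np.round(x,3) for x in s])
delta((.3985,-.19,.032),43)
E
```

```text
scene knob 79 [ 0.0057 -0.05    0.1199] red grip along 180 [0.5754 0.5806] grip pts 125 [0.569  0.5805] clip 54 [0.5647 0.5792]
top knob 42 [-0.0033 -0.0535  0.1232] red grip along 15 [0.5669 0.5703] grip pts 43 [0.5669 0.5781] clip 15 [0.5665 0.5766]
scene [array([ 0.4  , -0.189]), np.float64(-46.846), np.float64(0.044), np.int64(92), np.float64(0.058), array([220.112, 194.03 ])]
scene [array([ 0.563, -0.366]), np.float64(51.296), np.float64(0.043), np.int64(57), np.float64(0.06), array([140.363, 209.837])]
scene [array([ 0.533, -0.225]), np.float64(17.664), np.float64(0.044), np.int64(78), np.float64(0.058), array([186.277, 216.766])]
scene [array([ 0.661, -0.118]), np.float64(42.502), np.float64(0.037), np.int64(192), np.float64(0.075), array([192.825, 259.403])]
top [array([ 0.658, -0.121]), np.float64(-3.095), np.float64(0.042), np.int64(98), np.float64(0.073), array([279.425, 144.425])]
top [array([ 0.56 , -0.368]), np.float64(52.25), np.float64(0.047), np.int64(68), np.float64(0.056), array([350.933, 172.494])]
top [array([ 0.531, -0.227]), np.float64(18.672), np.float64(0.049), np.int64(60), np.float64(0.058), array([310.73 , 181.166])]
to (0.3985, -0.19, 0.032) shift [ 0.1124 -0.002   0.0058] turn -0.2 | az 42.8 q7 67.3
```

Emit:
step_arm([
  [1,0.05,-0.002,0.006,0],
  [1,0.09,-0.002,0.006,0],
  [1,0.11,-0.002,0.006,0],
  [1,0.11,-0.002,0.006,0],
  [-1,0.11,-0.002,0.006,0],
  [-1,0.11,-0.002,0.006,0],
  [-1,0.11,-0.002,0.006,0],
  [-1,0.11,-0.002,0.006,0],
  [-1,0.11,-0.002,0.006,0],
  [-1,0.11,-0.002,0.006,0],
  [-1,0.11,-0.002,0.006,0],
], newtons=40)

```text
time_s: 18.8
tool_pos: [0.4, -0.1898, 0.0355]
tool_rot: [140.5, 90.0, -176.6]
force: [0.3, 0.8, 0.3]
grip_width: 0.0249
```

```bash
cat > hp.py <<'E'
from h import *
hx=np.array([np.cos(np.radians(-6.6)),np.sin(np.radians(-6.6))])
def H(x,z,y=0.): p=np.array([.589,.086])+hx*x+np.array([-hx[1],hx[0]])*y; return (p[0],p[1],z)
E
python3 - <<'E'
from hp import *
o=monitor.get_obs(); print(o['tool_pos'],o['grip_width'],o['force'])
for p in [(o['tool_pos'][0],o['tool_pos'][1],.2),(.46,0,.2),H(-.075,.2),H(-.075,.125)]: delta(p,83.4)
E
```

```text
[ 0.40003668 -0.18977318  0.03551173] 0.024915785066989916 [0.28845385 0.76980735 0.29483274]
to (np.float64(0.4000366794938147), np.float64(-0.18977317927685164), 0.2) shift [-0.1645  0.     -0.    ] turn -40.5 | az 42.9 q7 59.1
to (0.46, 0, 0.2) shift [-0.1645  0.0982  0.1731] turn -40.5 | az 42.9 q7 59.1
to (np.float64(0.5144970425799702), np.float64(0.09462028628696499), 0.2) shift [-0.1645  0.1304  0.2775] turn -40.5 | az 42.9 q7 59.1
to (np.float64(0.5144970425799702), np.float64(0.09462028628696499), 0.125) shift [-0.0895  0.1304  0.2775] turn -40.5 | az 42.9 q7 59.1
```

Emit:
step_arm([
  [-1,0,0,0,0],
  [-1,0,0,0,0],
  [-1,0,0,0,0],
  [-1,0,0,0,0],
  [-1,-0.05,0,0,0],
  [-1,-0.1,0,0,0],
  [-1,-0.165,0,0,0],
  [-1,-0.165,0,0,0],
])

```text
time_s: 19.8
tool_pos: [0.4033, -0.1906, 0.2048]
tool_rot: [-77.5, 89.4, -34.6]
force: [1.0, -0.3, -3.5]
grip_width: 0.0095
```

```bash
python3 - <<'E'
from hp import *
o=monitor.get_obs(); print(o['tool_pos'],o['grip_width'],o['force'])
for p in [(.46,0,.2),H(-.075,.2),H(-.075,.125)]: delta(p,83.4)
E
```

```text
[ 0.4032501  -0.19060566  0.20481029] 0.00954341953104813 [ 0.95969315 -0.28877388 -3.5246319 ]
to (0.46, 0, 0.2) shift [0.0042 0.1009 0.1714] turn -40.5 | az 42.9 q7 68.6
to (np.float64(0.5144970425799702), np.float64(0.09462028628696499), 0.2) shift [0.0041 0.1331 0.2757] turn -40.5 | az 42.9 q7 68.6
to (np.float64(0.5144970425799702), np.float64(0.09462028628696499), 0.125) shift [0.0791 0.1338 0.2756] turn -40.5 | az 42.9 q7 68.6
```

Emit:
step_arm([
  [-1,0.004,0.1,0.17,-20],
  [-1,0.004,0.1,0.17,-30],
  [-1,0.004,0.1,0.17,-40.5],
  [-1,0.004,0.1,0.17,-40.5],
  [-1,0.004,0.133,0.276,-40.5],
  [-1,0.004,0.133,0.276,-40.5],
  [-1,0.004,0.133,0.276,-40.5],
  [-1,0.004,0.133,0.276,-40.5],
  [-1,0.004,0.133,0.276,-40.5],
])

```text
time_s: 20.92
tool_pos: [0.511, 0.094, 0.1958]
tool_rot: [143.1, 89.9, -133.6]
force: [0.1, 0.8, -2.4]
grip_width: 0.01
```

```bash
python3 - <<'E'
from hp import *
o=monitor.get_obs(); print(o['tool_pos'],o['grip_width'],o['force'])
for p in [H(-.075,.119)]: delta(p,83.4)
im,d=read_camera('top'); C=cloud('top',d)
im2,d2=read_camera('scene'); save('s7',np.hstack([cv2.resize(im[120:240,170:290],(400,400)),cv2.resize(im2[170:290,230:350],(400,400))]))
E
```

```text
[0.51100936 0.09403526 0.19576426] 0.009980203802514399 [ 0.07628579  0.83420502 -2.39039417]
to (np.float64(0.5144970425799702), np.float64(0.09462028628696499), 0.119) shift [ 0.0768 -0.0035  0.0011] turn -0.1 | az 83.3 q7 62.7
```

View pics/s7.png

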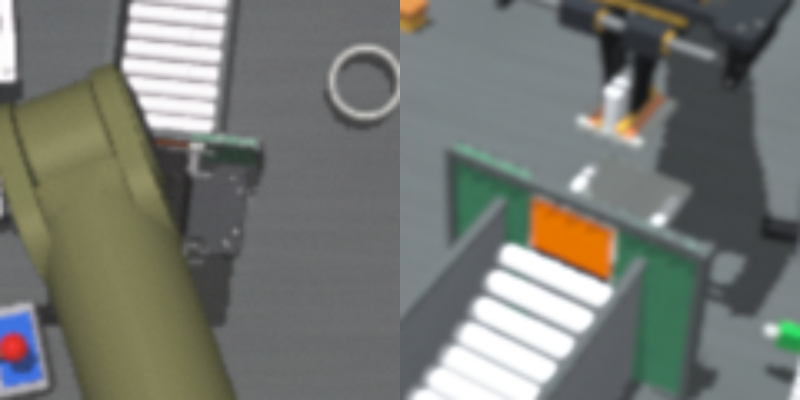

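The sample is held level above the sill. I'll lower it.

Emit:
step_arm([
  [-1,0.04,-0.002,0.001,0],
  [-1,0.065,-0.002,0.001,0],
  [-1,0.072,-0.002,0.001,0],
  [-1,0.076,-0.002,0.001,0],
  [-1,0.079,-0.002,0.001,0],
  [-1,0.079,-0.002,0.001,0],
  [-1,0.079,-0.002,0.001,0],
])

```text
time_s: 21.9
tool_pos: [0.5141, 0.0964, 0.118]
tool_rot: [-93.9, 89.9, -10.5]
force: [0.4, -0.0, -2.6]
grip_width: 0.0096
```

```bash
cat > hs.py <<'E'
from hp import *
def sill():
    o=monitor.get_obs(); q=o['tool_pos'][:2]-[.589,.086]; print('t',o['time_s'],'tcp hatch',(q@hx).round(4),(q@[-hx[1],hx[0]]).round(4),o['tool_pos'][2].round(4),'F',o['force'].round(1),'w',round(o['grip_width'],4))
def hframe(n,im,d):
    C=cloud(n,d); q=C[...,:2]-[.589,.086]; return q@hx,q@[-hx[1],hx[0]],C[...,2]
E
python3 - <<'E'
from hs import *
sill()
E
```

```text
t 21.9 tcp hatch -0.0756 0.0017 0.118 F [ 0.4 -0.  -2.6] w 0.0096
```

Emit:
step_arm([
  [-1,0.002,0,-0.0015,0],
  [-1,0.003,0,-0.0015,0],
  [-1,0.003,0,-0.0015,0],
  [-0.3,0.003,0,-0.0015,0],
  [-0.3,0.003,0,-0.0015,0],
  [-0.3,0.003,0,-0.0015,0],
  [-0.3,-0.04,0,-0.0015,0],
  [-0.3,-0.06,0,-0.0015,0],
  [-1,-0.06,0.055,-0.0015,0],
  [-1,-0.06,0.055,-0.0015,0],
  [-1,-0.06,0.055,-0.0015,0],
])

```text
time_s: 23.28
tool_pos: [0.4593, 0.1006, 0.1778]
tool_rot: [-133.2, 89.9, -49.8]
force: [-0.0, -0.4, 0.7]
grip_width: 0.0082
```

```bash
python3 - <<'E'
from hs import *
sill()
im2,d2=read_camera('scene'); save('s8',cv2.resize(im2[150:270,230:390],(800,600)))
X,Y,Z=hframe('scene',im2,d2); m=(d2>0)&(Z>.105)&(Z<.127)&(abs(Y)<.02)&(X<-.02)&(X>-.115); print(m.sum(),X[m].min(),X[m].max(),Y[m].mean(),Z[m].max())
delta(H(-.125,.115),83.4); delta(H(-.02,.115),83.4)
E
```

```text
t 23.275 tcp hatch -0.1305 -0.0005 0.1778 F [-0.  -0.4  0.7] w 0.0082
125 -0.10416613594310066 -0.04617016797192978 0.0009110493811681833 0.12415970301221746
to (np.float64(0.4648284042999504), np.float64(0.10036714381160831), 0.115) shift [ 0.0627 -0.0052  0.0002] turn -0.0 | az 83.4 q7 67.3
to (np.float64(0.569132544687992), np.float64(0.08829874300985732), 0.115) shift [ 0.0628 -0.1102  0.0003] turn -0.0 | az 83.4 q7 67.3
```

View pics/s8.png

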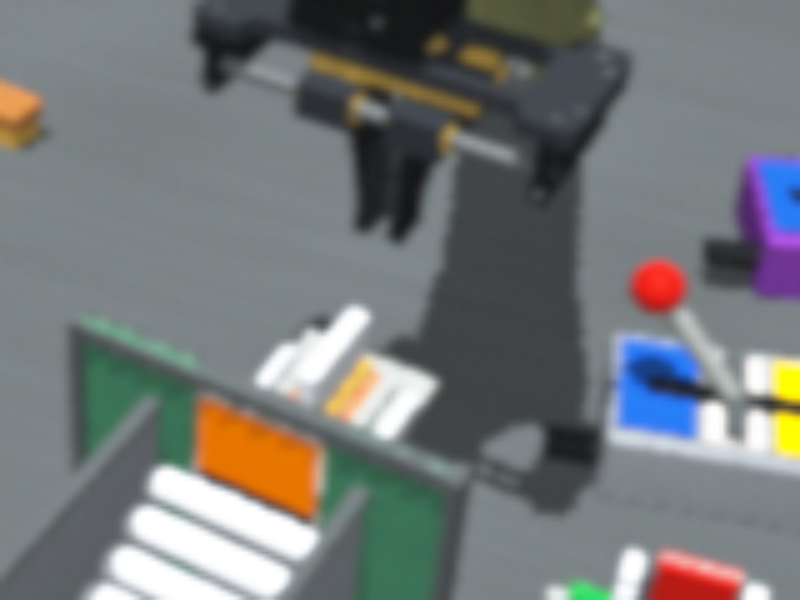

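Emit:
step_arm([
  [-1,0.04,0.004,0,0],
  [-1,0.063,0.002,0,0],
  [-1,0.063,-0.01,0,0],
  [-1,0.063,-0.025,0,0],
  [-1,0.063,-0.04,0,0],
  [-1,0.063,-0.055,0,0],
  [-1,0.063,-0.07,0,0],
  [-1,0.063,-0.085,0,0],
  [-1,0.063,-0.1,0,0],
  [-1,0.063,-0.11,0,0],
  [-1,0.063,-0.11,0,0],
  [-1,0.063,-0.11,0,0],
])

```text
time_s: 24.82
tool_pos: [0.5681, 0.0886, 0.1147]
tool_rot: [-139.7, 90.0, -56.3]
force: [-1.2, 1.8, -0.1]
grip_width: 0.0003
```

```bash
python3 - <<'E'
from hs import *
sill()
im2,d2=read_camera('scene'); save('s9',cv2.resize(im2[150:330,180:390],(700,600)))
E
```

```text
t 24.825 tcp hatch -0.0211 0.0002 0.1147 F [-1.2  1.8 -0.1] w 0.0003
```

View pics/s9.png

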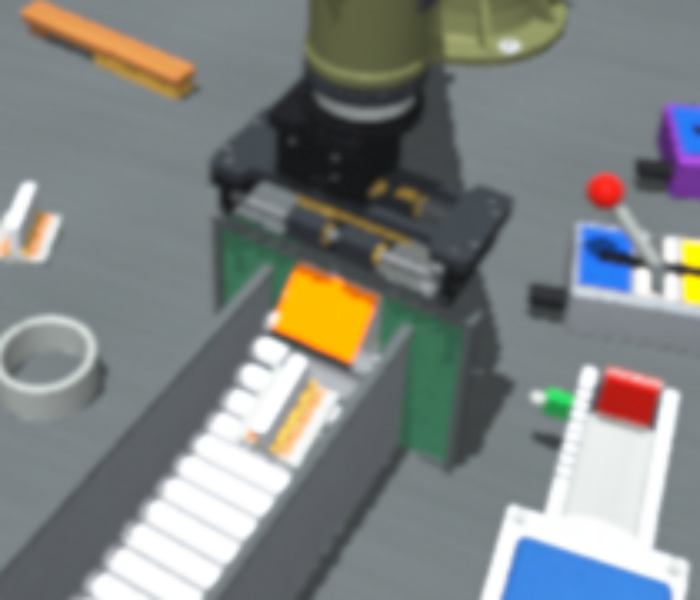

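Emit:
step_arm([
  [-1,0,0.03,0,0],
  [-1,-0.04,0.04,0,0],
  [-1,-0.085,0.04,0,0],
  [-1,-0.085,0.04,0,0],
])

```text
time_s: 25.38
tool_pos: [0.5303, 0.0938, 0.2031]
tool_rot: [-94.6, 89.6, -11.2]
force: [-1.4, -0.0, -0.9]
grip_width: 0.0007
```

```bash
cat >> hs.py <<'E'
def look():
    sill()
    for n in('scene','top'):
        im,d=read_camera(n)
        for s in samples(n,cloud(n,d),im,d): print(n,[np.round(x,3) for x in s])
        X,Y,Z=hframe(n,im,d); m=(d>0)&(X>.02)&(X<.3)&(abs(Y)<.05)&(Z>.06)&(Z<.112)
        o=(X>.02)&(d>0)&(X<.3)&(abs(Y)<.02); S=cv2.cvtColor(im,cv2.COLOR_RGB2HSV)
        org=o&(S[...,0]<18)&(S[...,1]>120)
        k,l,s,c=cv2.connectedComponentsWithStats(m.astype(np.uint8))
        for i in range(1,k):
            if s[i,4]>15: q=l==i; print(n,'tray blob',s[i,4],'x',X[q].min().round(3),X[q].max().round(3),'y',Y[q].mean().round(3),'z',Z[q].max().round(3))
        f=(S[...,0]>5)&(S[...,0]<14)&(S[...,1]>190)&(d>0)&(abs(X)<.07)&(abs(Y)<.04)&(Z>.08)
        if f.sum()>5: print(n,'flap x',np.percentile(X[f],[2,98]).round(3),'z',np.percentile(Z[f],[2,98]).round(3))
E
python3 - <<'E'
from hs import *
look()
for p in [(.56,-.08,.2),(.532,-.226,.15)]: delta(p,108.4)
E
```

```text
t 25.375 tcp hatch -0.0592 0.001 0.2031 F [-1.4 -0.  -0.9] w 0.0007
scene [array([ 0.563, -0.367]), np.float64(50.975), np.float64(0.044), np.int64(56), np.float64(0.058), array([140.058, 210.102])]
scene [array([ 0.532, -0.225]), np.float64(18.011), np.float64(0.044), np.int64(76), np.float64(0.058), array([186.328, 217.387])]
scene [array([ 0.66 , -0.118]), np.float64(41.804), np.float64(0.038), np.int64(189), np.float64(0.076), array([192.921, 259.238])]
scene tray blob 211 x 0.02 0.035 y -0.009 z 0.071
scene tray blob 218 x 0.156 0.215 y 0.001 z 0.082
scene flap x [0.001 0.003] z [0.089 0.133]
top [array([ 0.657, -0.121]), np.float64(-51.37), np.float64(0.041), np.int64(96), np.float64(0.074), array([279.517, 144.331])]
top [array([ 0.56 , -0.368]), np.float64(52.718), np.float64(0.05), np.int64(63), np.float64(0.056), array([350.937, 172.848])]
top [array([ 0.53 , -0.227]), np.float64(18.581), np.float64(0.048), np.int64(61), np.float64(0.057), array([310.247, 181.544])]
top tray blob 61 x 0.168 0.229 y -0.003 z 0.081
top tray blob 62 x 0.02 0.05 y -0.022 z 0.075
to (0.56, -0.08, 0.2) shift [-1.00e-04 -5.14e-02 -1.68e-01] turn -25.0 | az 83.4 q7 61.0
to (0.532, -0.226, 0.15) shift [ 0.0501 -0.0403 -0.3162] turn -25.0 | az 83.4 q7 61.0
```

Emit:
step_arm([
  [1,0,-0.05,-0.168,-25],
  [1,0,-0.05,-0.168,-25],
  [1,0,-0.05,-0.168,-25],
  [1,0.05,-0.04,-0.316,-25],
  [1,0.05,-0.04,-0.316,-25],
  [1,0.05,-0.04,-0.316,-25],
  [1,0.05,-0.04,-0.316,-25],
  [1,0.05,-0.04,-0.316,-25],
])

```text
time_s: 26.48
tool_pos: [0.5319, -0.2236, 0.1489]
tool_rot: [5.5, 89.9, 114.0]
force: [0.0, -0.0, 0.2]
grip_width: 0.0725
```

```bash
python3 - <<'E'
from hs import *
look()
delta((.532,-.226,.034),108.3)
E
```

```text
t 26.475 tcp hatch -0.0211 -0.3141 0.1489 F [ 0.  -0.   0.2] w 0.0725
scene [array([ 0.563, -0.366]), np.float64(50.723), np.float64(0.044), np.int64(58), np.float64(0.057), array([140.819, 210.355])]
scene [array([ 0.532, -0.225]), np.float64(17.942), np.float64(0.044), np.int64(76), np.float64(0.058), array([186.076, 217.294])]
scene [array([ 0.66 , -0.119]), np.float64(43.109), np.float64(0.037), np.int64(194), np.float64(0.075), array([192.944, 259.254])]
scene tray blob 208 x 0.02 0.035 y -0.009 z 0.072
scene tray blob 126 x 0.244 0.281 y 0.001 z 0.072
scene flap x [0.001 0.004] z [0.088 0.134]
top [array([ 0.657, -0.121]), np.float64(-60.881), np.float64(0.041), np.int64(92), np.float64(0.076), array([279.444, 144.34 ])]
top [array([ 0.542, -0.224]), np.float64(18.49), np.float64(0.047), np.int64(34), np.float64(0.035), array([309.738, 178.123])]
top tray blob 55 x 0.242 0.299 y -0.003 z 0.076
top tray blob 106 x 0.02 0.043 y 0.001 z 0.076
to (0.532, -0.226, 0.034) shift [ 0.1157  0.0015 -0.0026] turn 0.3 | az 108.6 q7 114.4
```

Sample 1 rests at the end of the tray with the flap shut. I'll grip the second one.

Emit:
step_arm([
  [1,0.05,0.001,-0.002,0],
  [1,0.09,0.001,-0.002,0],
  [1,0.114,0.001,-0.002,0],
  [1,0.114,0.001,-0.002,0],
  [-1,0.114,0.001,-0.002,0],
  [-1,0.114,0.001,-0.002,0],
  [-1,0.114,0.001,-0.002,0],
  [-1,0.114,0.001,-0.002,0],
  [-1,0.114,0.001,-0.002,0],
  [-1,0.114,0.001,-0.002,0],
  [-1,0.114,0.001,-0.002,0],
  [-1,0.114,0.001,-0.002,0],
])

```text
time_s: 28.08
tool_pos: [0.5317, -0.2276, 0.0355]
tool_rot: [57.2, 90.0, 165.6]
force: [0.2, 0.2, -0.6]
grip_width: 0.0148
```

Emit:
step_arm([
  [-1,0,0,0,0],
  [-1,0,0,0,0],
  [-1,0,0,0,0],
  [-1,-0.05,0,0,0],
  [-1,-0.11,0,0,0],
  [-1,-0.165,0,0,0],
  [-1,-0.165,0,0,0],
  [-1,-0.165,0,0,0],
])

```text
time_s: 29.08
tool_pos: [0.5307, -0.228, 0.1993]
tool_rot: [79.7, 89.9, -171.9]
force: [-0.2, 0.3, -3.1]
grip_width: 0.0096
```

```bash
python3 - <<'E'
from hs import *
sill()
for p in [(.48,-.05,.2),H(-.075,.2),H(-.075,.12)]: delta(p,83.4)
E
```

```text
t 29.075 tcp hatch -0.0218 -0.3186 0.1993 F [-0.2  0.3 -3.1] w 0.0096
to (0.48, -0.05, 0.2) shift [-0.0007 -0.0081  0.1849] turn 25.0 | az 108.4 q7 116.4
to (np.float64(0.5144970425799702), np.float64(0.09462028628696499), 0.2) shift [-0.0008 -0.0864  0.3113] turn 25.0 | az 108.4 q7 116.4
to (np.float64(0.5144970425799702), np.float64(0.09462028628696499), 0.12) shift [ 0.0792 -0.0866  0.3112] turn 25.0 | az 108.4 q7 116.4
```

Emit:
step_arm([
  [-1,0,-0.008,0.185,25],
  [-1,0,-0.008,0.185,25],
  [-1,0,-0.008,0.185,25],
  [-1,0,-0.086,0.311,25],
  [-1,0,-0.086,0.311,25],
  [-1,0,-0.086,0.311,25],
  [-1,0,-0.086,0.311,25],
  [-1,0,-0.086,0.311,25],
  [-1,0,-0.086,0.311,25],
])

```text
time_s: 30.2
tool_pos: [0.5147, 0.0926, 0.1998]
tool_rot: [137.8, 89.9, -139.0]
force: [-1.3, 0.8, -2.6]
grip_width: 0.0096
```

```bash
python3 - <<'E'
from hs import *
sill()
delta(H(-.075,.118),83.4)
im,d=read_camera('scene'); X,Y,Z=hframe('scene',im,d); m=(d>0)&(abs(X+.075)<.045)&(abs(Y)<.04)&(Z>.155)&(Z<.2); 
print('held',X[m].min(),X[m].max(),Y[m].min(),Y[m].max(),Z[m].min())
E
```

```text
t 30.2 tcp hatch -0.0745 -0.0019 0.1998 F [-1.3  0.8 -2.6] w 0.0096
to (np.float64(0.5144970425799702), np.float64(0.09462028628696499), 0.118) shift [0.0818 0.0004 0.002 ] turn -0.1 | az 83.3 q7 60.4
held -0.10312089145979132 -0.04297822026719985 -0.027595521305612214 0.02255215848592314 0.16311244143018155
```

Emit:
step_arm([
  [-1,0.04,0,0.001,0],
  [-1,0.07,0,0.001,0],
  [-1,0.079,0,0.001,0],
  [-1,0.082,0,0.001,0],
  [-1,0.0845,0,0.001,0],
  [-1,0.0845,0,0.001,0],
  [-0.3,0.0845,0,0.001,0],
  [-0.3,0.0845,0,0.001,0],
  [-0.3,0.0845,0,0.001,0],
  [-0.3,0.04,0,0.001,0],
  [-0.3,0.02,0,0.001,0],
  [-0.3,0.02,0,0.001,0],
])

```text
time_s: 31.75
tool_pos: [0.5162, 0.0957, 0.1819]
tool_rot: [-94.7, 89.8, -11.3]
force: [-0.2, -0.1, -0.2]
grip_width: 0.0304
```

Emit:
step_arm([
  [-1,0,0.055,0,0],
  [-1,0,0.055,0,0],
  [-1,0,0.055,0,0],
  [-1,0,0.055,0,0],
])

```text
time_s: 32.25
tool_pos: [0.4611, 0.1018, 0.1804]
tool_rot: [13.0, 89.9, 96.4]
force: [-0.3, 0.1, 0.5]
grip_width: 0.0023
```

```bash
cat >> hs.py <<'E'
def onsill():
    im2,d2=read_camera('scene'); X,Y,Z=hframe('scene',im2,d2); m=(d2>0)&(Z>.105)&(Z<.127)&(abs(Y)<.02)&(X<-.02)&(X>-.115); print('on sill',m.sum(),X[m].min(),X[m].max(),Y[m].mean(),Z[m].max())
    delta(H(-.125,.115),83.4); delta(H(-.02,.115),83.4)
E
python3 - <<'E'
from hs import *
sill(); onsill()
E
```

```text
t 32.25 tcp hatch -0.1289 0.001 0.1804 F [-0.3  0.1  0.5] w 0.0023
on sill 123 -0.10200914936334898 -0.042927898715965425 0.002155341637704747 0.12427211448310782
to (np.float64(0.4648284042999504), np.float64(0.10036714381160831), 0.115) shift [ 0.0654 -0.004  -0.0014] turn 0.0 | az 83.4 q7 66.4
to (np.float64(0.569132544687992), np.float64(0.08829874300985732), 0.115) shift [ 0.0653 -0.109  -0.0014] turn 0.0 | az 83.4 q7 66.4
```

Emit:
step_arm([
  [-1,0.04,0.002,-0.001,0],
  [-1,0.065,0.002,-0.001,0],
  [-1,0.065,-0.01,-0.001,0],
  [-1,0.065,-0.025,-0.001,0],
  [-1,0.065,-0.04,-0.001,0],
  [-1,0.065,-0.055,-0.001,0],
  [-1,0.065,-0.07,-0.001,0],
  [-1,0.065,-0.085,-0.001,0],
  [-1,0.065,-0.1,-0.001,0],
  [-1,0.065,-0.109,-0.001,0],
  [-1,0.065,-0.109,-0.001,0],
  [-1,0.065,-0.109,-0.001,0],
])

```text
time_s: 33.8
tool_pos: [0.5684, 0.0885, 0.1156]
tool_rot: [-176.4, 90.0, -92.9]
force: [-0.3, -0.1, -0.0]
grip_width: 0.0002
```

Emit:
step_arm([
  [-1,0,0.03,0,0],
  [-1,-0.04,0.04,0,0],
  [-1,-0.085,0.04,0,0],
  [-1,-0.085,0.04,0,0],
])

```text
time_s: 34.3
tool_pos: [0.5306, 0.0938, 0.2039]
tool_rot: [-95.6, 89.6, -12.2]
force: [0.4, -0.6, -0.0]
grip_width: 0.0004
```

```bash
python3 - <<'E'
from hs import *
look()
for p in [(.56,-.1,.2),(.5615,-.367,.15)]: delta(p,141.7)
E
```

```text
t 34.3 tcp hatch -0.0589 0.001 0.2039 F [ 0.4 -0.6 -0. ] w 0.0004
scene [array([ 0.562, -0.367]), np.float64(50.877), np.float64(0.043), np.int64(55), np.float64(0.058), array([140.244, 210.295])]
scene [array([ 0.661, -0.119]), np.float64(43.239), np.float64(0.037), np.int64(189), np.float64(0.075), array([192.867, 259.226])]
scene tray blob 216 x 0.02 0.035 y -0.009 z 0.072
scene tray blob 332 x 0.186 0.28 y -0.001 z 0.078
scene flap x [0.001 0.004] z [0.089 0.134]
top [array([ 0.657, -0.122]), np.float64(-36.087), np.float64(0.043), np.int64(94), np.float64(0.073), array([279.503, 144.314])]
top [array([ 0.561, -0.367]), np.float64(51.556), np.float64(0.049), np.int64(64), np.float64(0.056), array([351.093, 172.71 ])]
top tray blob 123 x 0.184 0.3 y -0.004 z 0.081
top tray blob 49 x 0.02 0.033 y -0.022 z 0.075
to (0.56, -0.1, 0.2) shift [ 0.0008 -0.0533 -0.1878] turn -58.3 | az 83.4 q7 58.6
to (0.5615, -0.367, 0.15) shift [ 0.0513 -0.0854 -0.4528] turn -58.3 | az 83.4 q7 58.6
```

Emit:
step_arm([
  [1,0,-0.053,-0.188,121.7],
  [1,0,-0.053,-0.188,121.7],
  [1,0,-0.053,-0.188,121.7],
  [1,0,-0.053,-0.188,121.7],
  [1,0.04,-0.085,-0.453,121.7],
  [1,0.04,-0.085,-0.453,121.7],
  [1,0.04,-0.085,-0.453,121.7],
  [1,0.04,-0.085,-0.453,121.7],
  [1,0.04,-0.085,-0.453,121.7],
  [1,0.04,-0.085,-0.453,121.7],
  [1,0.04,-0.085,-0.453,121.7],
  [1,0.04,-0.085,-0.453,121.7],
])

```text
time_s: 35.9
tool_pos: [0.5604, -0.3661, 0.1582]
tool_rot: [-167.8, 89.8, 153.8]
force: [0.3, -0.5, 0.4]
grip_width: 0.0866
```

```bash
python3 - <<'E'
from hs import *
look()
delta((.5615,-.367,.034),141.5)
E
```

```text
t 35.9 tcp hatch 0.0235 -0.4524 0.1582 F [ 0.3 -0.5  0.4] w 0.0866
scene [array([ 0.564, -0.365]), np.float64(51.431), np.float64(0.043), np.int64(57), np.float64(0.058), array([140.391, 209.954])]
scene [array([ 0.66 , -0.118]), np.float64(43.246), np.float64(0.037), np.int64(194), np.float64(0.076), array([192.9  , 259.232])]
scene tray blob 217 x 0.02 0.035 y -0.009 z 0.072
scene tray blob 330 x 0.185 0.281 y -0.001 z 0.078
scene flap x [0.001 0.004] z [0.089 0.135]
top [array([ 0.658, -0.12 ]), np.float64(-76.525), np.float64(0.041), np.int64(98), np.float64(0.075), array([279.593, 144.287])]
top [array([ 0.574, -0.352]), np.float64(79.514), np.float64(0.046), np.int64(14), np.float64(0.018), array([347.116, 167.558])]
top tray blob 118 x 0.183 0.3 y -0.006 z 0.079
top tray blob 104 x 0.02 0.036 y 0.001 z 0.076
to (0.5615, -0.367, 0.034) shift [ 0.1245 -0.      0.0018] turn 0.2 | az -38.3 q7 -17.2
```

Emit:
step_arm([
  [1,0.05,0,0.001,0],
  [1,0.1,0,0.001,0],
  [1,0.122,0,0.001,0],
  [1,0.122,0,0.001,0],
  [-1,0.122,0,0.001,0],
  [-1,0.122,0,0.001,0],
  [-1,0.122,0,0.001,0],
  [-1,0.122,0,0.001,0],
  [-1,0.122,0,0.001,0],
  [-1,0.122,0,0.001,0],
  [-1,0.122,0,0.001,0],
  [-1,0.122,0,0.001,0],
])

```text
time_s: 37.5
tool_pos: [0.5622, -0.3673, 0.0385]
tool_rot: [-146.6, 90.0, 175.2]
force: [0.8, -0.2, 0.3]
grip_width: 0.015
```

Emit:
step_arm([
  [-1,0,0,0,0],
  [-1,0,0,0,0],
  [-1,0,0,0,0],
  [-1,-0.05,0,0,0],
  [-1,-0.11,0,0,0],
  [-1,-0.165,0,0,0],
  [-1,-0.165,0,0,0],
  [-1,-0.165,0,0,0],
])

```text
time_s: 38.5
tool_pos: [0.5615, -0.3672, 0.2021]
tool_rot: [-161.1, 89.9, 160.6]
force: [0.3, 0.5, -4.0]
grip_width: 0.0096
```

```bash
python3 - <<'E'
from hs import *
sill()
for p in [(.5,-.1,.2),H(-.075,.2),H(-.075,.12)]: delta(p,83.4)
E
```

```text
t 38.5 tcp hatch 0.0247 -0.4533 0.2021 F [ 0.3  0.5 -4. ] w 0.0096
to (0.5, -0.1, 0.2) shift [ 0.0024  0.1716 -0.2138] turn 58.3 | az -38.3 q7 -16.5
to (np.float64(0.5144970425799702), np.float64(0.09462028628696499), 0.2) shift [ 0.0025  0.3334 -0.323 ] turn 58.3 | az -38.3 q7 -16.5
to (np.float64(0.5144970425799702), np.float64(0.09462028628696499), 0.12) shift [ 0.0825  0.3334 -0.3228] turn 58.3 | az -38.3 q7 -16.5
```

Emit:
step_arm([
  [-1,0,0.172,-0.214,58.3],
  [-1,0,0.172,-0.214,58.3],
  [-1,0,0.172,-0.214,58.3],
  [-1,0,0.172,-0.214,58.3],
  [-1,0,0.172,-0.214,58.3],
  [-1,0,0.333,-0.323,58.3],
  [-1,0,0.333,-0.323,58.3],
  [-1,0,0.333,-0.323,58.3],
  [-1,0,0.333,-0.323,58.3],
  [-1,0,0.333,-0.323,58.3],
  [-1,0,0.333,-0.323,58.3],
])

```text
time_s: 39.88
tool_pos: [0.5146, 0.0919, 0.2023]
tool_rot: [-59.6, 89.9, -156.4]
force: [0.8, 0.1, -2.4]
grip_width: 0.0096
```

```bash
python3 - <<'E'
from hs import *
sill()
delta(H(-.075,.1185),83.4)
im,d=read_camera('scene'); X,Y,Z=hframe('scene',im,d); m=(d>0)&(abs(X+.075)<.045)&(abs(Y)<.04)&(Z>.155)&(Z<.2); 
print('held',X[m].min(),X[m].max(),Y[m].min(),Y[m].max(),Z[m].min())
E
```

```text
t 39.875 tcp hatch -0.0746 -0.0027 0.2023 F [ 0.8  0.1 -2.4] w 0.0096
to (np.float64(0.5144970425799702), np.float64(0.09462028628696499), 0.1185) shift [ 0.0838 -0.0002 -0.0028] turn -0.2 | az -96.8 q7 -114.2
held -0.1022675408275006 -0.04301345658415716 -0.028677387960507634 0.022147045771093794 0.1629515098297798
```

Emit:
step_arm([
  [-1,0.04,0,-0.002,0],
  [-1,0.07,0,-0.002,0],
  [-1,0.079,0,-0.002,0],
  [-1,0.082,0,-0.002,0],
  [-1,0.0845,0,-0.002,0],
  [-1,0.0845,0,-0.002,0],
  [-0.3,0.0845,0,-0.002,0],
  [-0.3,0.0845,0,-0.002,0],
  [-0.3,0.0845,0,-0.002,0],
  [-0.3,0.04,0,-0.002,0],
  [-0.3,0.02,0,-0.002,0],
  [-0.3,0.02,0,-0.002,0],
])

```text
time_s: 41.42
tool_pos: [0.5164, 0.0965, 0.1851]
tool_rot: [93.4, 89.8, -3.2]
force: [-0.8, 0.1, -0.1]
grip_width: 0.0307
```

Emit:
step_arm([
  [-1,0,-0.055,0,0],
  [-1,0,-0.055,0,0],
  [-1,0,-0.055,0,0],
  [-1,0,-0.055,0,0],
])

```text
time_s: 41.92
tool_pos: [0.4614, 0.1023, 0.1834]
tool_rot: [170.0, 90.0, 73.4]
force: [-0.0, -0.1, -0.5]
grip_width: 0.0026
```

```bash
python3 - <<'E'
from hs import *
sill(); onsill()
E
```

```text
t 41.925 tcp hatch -0.1287 0.0015 0.1834 F [-0.  -0.1 -0.5] w 0.0026
on sill 124 -0.10175911931339483 -0.04162159145684595 0.0027563526935350437 0.12448363588602052
to (np.float64(0.4648284042999504), np.float64(0.10036714381160831), 0.115) shift [0.0685 0.0037 0.0017] turn -0.0 | az -96.6 q7 -112.2
to (np.float64(0.569132544687992), np.float64(0.08829874300985732), 0.115) shift [0.0684 0.1087 0.0017] turn -0.0 | az -96.6 q7 -112.2
```

Emit:
step_arm([
  [-1,0.04,-0.002,0.001,0],
  [-1,0.068,-0.002,0.001,0],
  [-1,0.068,0.01,0.001,0],
  [-1,0.068,0.025,0.001,0],
  [-1,0.068,0.04,0.001,0],
  [-1,0.068,0.055,0.001,0],
  [-1,0.068,0.07,0.001,0],
  [-1,0.068,0.085,0.001,0],
  [-1,0.068,0.1,0.001,0],
  [-1,0.068,0.109,0.001,0],
  [-1,0.068,0.109,0.001,0],
  [-1,0.068,0.109,0.001,0],
])

```text
time_s: 43.48
tool_pos: [0.5685, 0.0889, 0.1154]
tool_rot: [-19.7, 90.0, -116.3]
force: [0.1, -0.6, -0.1]
grip_width: 0.0004
```

Emit:
step_arm([
  [-1,0,-0.03,0,0],
  [-1,-0.04,-0.04,0,0],
  [-1,-0.085,-0.04,0,0],
  [-1,-0.1,-0.04,0,0],
  [-1,-0.1,-0.04,0.15,0],
  [-1,-0.1,-0.04,0.15,0],
  [-1,-0.1,-0.04,0.15,0],
  [-1,-0.1,-0.04,0.25,0],
  [-1,-0.1,-0.04,0.25,0],
  [-1,-0.1,-0.04,0.25,0],
  [-1,-0.1,-0.04,0.25,0],
  [-1,-0.1,-0.04,0.25,0],
])

```text
time_s: 44.98
tool_pos: [0.5005, -0.153, 0.2154]
tool_rot: [-143.5, 90.0, 120.1]
force: [-0.5, -0.1, -0.3]
grip_width: 0.0005
```

```bash
python3 - <<'E'
from hs import *
from g import state
look(); I=state()
save('s10',I['scene'][0]); save('t10',I['top'][0])
b=np.hstack([I['scene'][0][:, :],I['top'][0]]); save('s10',cv2.resize(b,(800,300)))
save('s10b',np.hstack([cv2.resize(I['scene'][0][170:384,130:400],(450,357)),cv2.resize(I['top'][0][40:240,130:380],(350,280),).repeat(1,0) if False else cv2.copyMakeBorder(cv2.resize(I['top'][0][40:240,130:380],(350,280)),0,77,0,0,cv2.BORDER_CONSTANT)]))
E
```

```text
t 44.975 tcp hatch -0.0604 -0.2476 0.2154 F [-0.5 -0.1 -0.3] w 0.0005
scene [array([ 0.659, -0.118]), np.float64(45.326), np.float64(0.037), np.int64(187), np.float64(0.074), array([192.913, 259.282])]
scene tray blob 215 x 0.02 0.035 y -0.009 z 0.072
scene tray blob 546 x 0.128 0.281 y -0.002 z 0.085
scene flap x [0.001 0.004] z [0.089 0.135]
top [array([ 0.658, -0.121]), np.float64(-34.505), np.float64(0.043), np.int64(99), np.float64(0.074), array([279.516, 144.438])]
top tray blob 177 x 0.125 0.3 y -0.006 z 0.087
top tray blob 113 x 0.02 0.044 y -0.0 z 0.074
scene knob 79 [ 0.0059 -0.0501  0.1201] red grip along 180 [0.5754 0.5803] grip pts 126 [0.5678 0.5803] clip 55 [0.5669 0.5793]
top knob 42 [-0.0033 -0.0535  0.123 ] red grip along 13 [0.5671 0.5707] grip pts 42 [0.5671 0.5772] clip 16 [0.5662 0.576 ]
```

View pics/s10b.png

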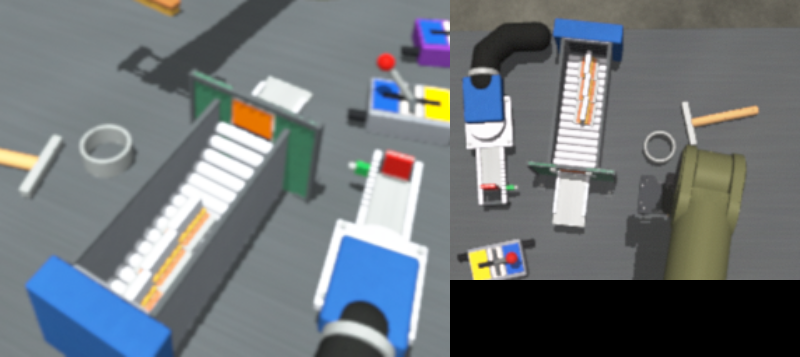

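All three samples are queued in the tray, the flap is shut, the lever is on blue and the grip is level with the clip. One last wide look for any stray sample.

View pics/s10.png

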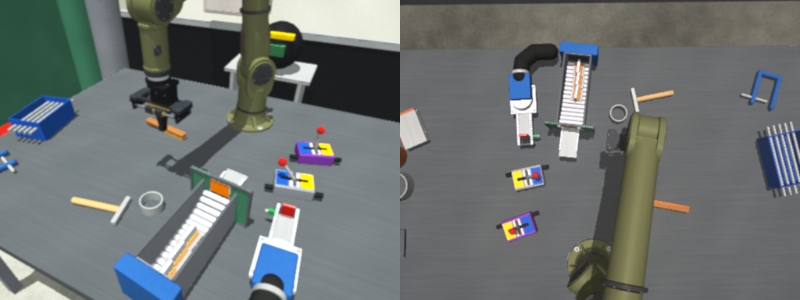

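No stray samples, and the hammer, ring and brush are where they started. Handing in.

```bash
python3 -c "
from cell import env; print(env.sign_off())"
```

```text
the job is handed in; nothing more can be done
None
```

The job is done and handed in at about 45 s on the robot's clock; sign-off gave no verdict.

1. **Fan switch off:** I put the lever upright and left it there for over 5 s.
2. **Blast gate:** with the lever still off, I pulled the red grip about 62 mm out to the green clip.
3. **Fan switch to blue:** I pushed the lever over to the blue side.
4. **Samples:** I found three samples. I set each one on the sill and pushed it under the flap, and each ran down into the tray.

My last checks, from both cameras:
- **Lever:** the knob stands about 50 mm to the blue side, roughly 0.63 rad (it must be beyond 0.5).
- **Gate grip:** it is about 1 mm from the clip's middle along the rails (6 mm allowed).
- **Samples:** the three sit in one queue, 0.125 to 0.30 m beyond the flap. I saw no other sample on the bench.
- **Flap:** it hangs shut.
- **Left alone:** the ring measured within about 2 mm of where it started. The hammer and brush look unmoved in the pictures, though I did not re-measure them.
- **Robot:** the arm is clear and touching nothing.

No check failed. The two cameras disagree by 2 to 3 mm on positions, so I averaged them.

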